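Fit a clamp block and its collar on a stud

ROBOT

A 7-joint arm with a two-finger parallel gripper is mounted at the origin on a cart in front of the work surface, level with it; the furniture and walls round the work are solid. World frame = base frame: x ahead of the robot, y to its left, z up, the work surface at z = 0. Lengths are in m, angles in degrees, forces in N, time in s.
With the tool pointing down it reaches from about 0.35 to 0.9 m from the base axis. Payload 7.2 kg.
Tool frame: the origin (TCP) lies at the centre of the arm's flange, where the gripper is bolted on; the fingertips stand 182 mm ahead of it and the grasp point (between the pads) lies 163 mm ahead of it; z points along the fingers, y is the direction in which the jaws open and shut (so a half turn about z gives the same grasp; the last joint's range is limited). The gripper opens to 88 mm and grips with 3 to 60 N. Pads are 20 mm wide; open, the fingers measure 115 mm over their backs; the gripper's body (75 mm by 178 mm) begins 61 mm behind the grasp point.
Start: joints at [-74.496, 23.554, -0.728, 91.456, 0.321, 64.991, -4.71], TCP at [0.208, 0.589, 0.405] pointing down, gripper open.
Joint ranges: [-169.25, 169.25], [-16.82, 113.86], [-84.01, 82.57], [7.8, 145.47], [-59.2, 239.2], [7.22, 106.19], [-163.78, 163.78]. Speed limits (degrees/s): [136.94, 136.94, 172.46, 172.46, 180, 180, 180].

INTERFACE

Orientations are given as [roll, pitch, yaw] about the fixed x, y, z axes, in that order (R = Rz(yaw) Ry(pitch) Rx(roll)).
In Python, from rig import r gives the robot as it stands.
- The arm moves only by the tool play_rows, never from a script. Its argument "series" is text: rows parted by semicolons, each of 7 numbers parted by spaces: the closure, from 0 (fully open) to 1 (shut), then the shift along the tool's x, y, z scaled (see below), then the turn, a rotation vector about the tool's x, y, z scaled (see below). A call has 1 to 8 rows; each row is the pose to reach, as a shift and turn from the pose measured when the call began, along the tool's axes at that moment; what a row does not reach only later rows make up. The controller multiplies each number of a shift by 30 cm and each number of a turn by 30 degrees. A row lasts 1/8 s, in which the tool goes at most 62.5 mm and 10.7 degrees, less where a joint would pass 70% of its speed; a pose out of reach is approached as far as the arm can. A call with a number of a shift or a turn outside -1 to 1 is refused whole. A call with a gripper value outside its range is refused whole. The fingers move at their own pace and stop on an object; "squeeze" is the grip in N (left out, the last holds). Time passes only in rows, so rows that repeat a pose let the fingers close. It gives the time, the measured TCP pose, the force and the opening at its end, in the units of the state.
- r.get_obs(): the state, without advancing time (a new reading comes with each control period).
- r.capture(name): name is "side" or "top"; returns the picture (480x640x3 uint8, red, green, blue); there is no depth.
- r.camera_model(name): a dict with "fx", "fy", "cx", "cy" (pixels), "rvec" (rotation vector, rad) and "tvec" (3), from world to camera coordinates, as OpenCV has them. Camera axes: x right, y down, z forward; pixel columns grow to the right and rows downward; lengths in m; the calibration is good to about 2 mm. A picture is of the moment at which its call begins. camera_model takes no time and is no camera call.
- r.close_job(): hands the job in, once; it reports no verdict.
The state is a dict: "t": time; "qpos": joint angles; "qvel": joint speeds; "effort": joint torques, N m; "tool_pos": TCP position; "orientation": TCP orientation; "ft_force": force on the tool from outside, world axes, zero at the start; "wrist_torque": the same for the moment, N m; "gripper_width": finger opening in m.
Only numpy, scipy, OpenCV 4.12 (cv2) and the standard library are available. Lean on these libraries where they do the work, as an engineer would, in place of code of your own. Each camera call takes 0.05 s, during which the arm holds its last target.

TASK

Fit the clamp on its upright stud in the right order: first the blue clamp block from its parking saddle, down between the stud's two cheeks until it sits fully home on the base plate, then the black collar, flange down, flush on the block. The cheeks cover other sides of the block in the saddle than on the stud, so set the block down on the bench on the way and take it again by its other sides. Lower both parts, do not let them drop, and leave the other things on the bench where they are.

Things in the scene. Friction and masses are not known exactly. Their poses are not given: they have to be found in the camera images.
- stud: Fixed clamp stud. Origin: centre of its underside, on the bench; z up along the stud. Base plate 100 (x) by 70 (y), 12 thick; round stud 18 across up to 90 above the bench, top 6 tapered. Two cheeks, 40 long in y, stand at +x and -x of it up to 52 above the bench: inner faces 26 from the axis (30 in the top 10 mm), outer 37. The stud's +y and -y sides are open.
- stud_seat (a point): Point on the stud's axis on top of its base plate, 12 mm above the bench: where the centre of the block's underside must come to lie. Surroundings: bench lies free between stud and saddle (100 to 140 mm). A big upright screen stands close at the robot's right (x 0.25 to 0.29 m, y below -0.02 m, up to z 0.82 m) and an idle robot arm at the left back (x over 0.55 m, y over 0.26 m): keep elbow and hand clear of both.
- saddle: Fixed parking saddle of the block. Origin: centre of its underside, on the bench; z up. Base plate 102 (x) by 50 (y), 8 thick. Two grey cheeks, 36 long in y, stand at +x and -x up to 47 above the bench, inner faces 34 from the centre, outer 44. Open at +y and -y.
- block_center (a point): Centre of the loose blue clamp block, 62 (x) by 46 (y) by 44 high (z up), 0.35 kg, with a 24 mm bore along z through its centre. Starts standing in the saddle, 8 mm above the bench, its x along the saddle's x: only its y faces (46 apart) are free there. On the stud its 46 mm width goes between the cheeks, so that its x lies along the stud's y and only its x faces (62 apart) are free.
- collar_center (a point): Centre, half-way up, of the loose clamp collar, 32 mm high, 0.15 kg, z up along its 24 mm bore. Dark steel flange 56 across, 10 thick, at the bottom; black knurled grip 40 across above it, 22 high. Starts flange down on the bench. In place its centre is 72 mm above the bench.
- pliers: Bystander, to be left alone: red-handled pliers lying flat, 159 long (mm). Origin: centre of its underside.
- screwdriver: Bystander, to be left alone: small orange screwdriver lying flat, 164 long (mm). Origin: centre of its underside.
- screw_dish: Bystander, to be left alone: round dish of screws, 97 across, 25 high (mm). Origin: centre of its underside.
- oil_bottle: Bystander, to be left alone: white bottle with a red spout, 43 across, 118 high (mm). Origin: centre of its underside.
- mug: Bystander, to be left alone: orange mug, 81 across, 101 high (mm). Origin: centre of its underside.
There are look-alikes about, which are no part of the job. Of the things that look like the part that bears block_center, the larger one is meant.

How it is judged:
By the outcome, as a careful person would: the job done as asked, in the order asked, and still so for the second after the job is handed in, with the robot touching nothing.
It also fails if it takes over 72 s, if anything falls off the work surface, if the arm or the gripper's body presses on something with over 40 N, if the wrist force passes 120 N, or if a joint passes its speed limit or range.

## Working session

There is one attempt and no reset: what is moved stays moved. The work goes in short steps, Python scripts to look and compute and a tool call to move; the robot and the scene stay as the last step left them, time stands still between calls to the robot, and variables do not carry over. Pictures are saved under pics/ and viewed, and the job is handed in when it is done.

Besides the shell and the picture viewer there is one more tool, called after "Emit:" as name(argument=value, ...) on one line, values as JSON. play_rows: Moves the arm, as the interface text tells. Shifts and turns lie within -1 to 1; 1 stands for 30 cm of shift or 30 degrees of turn. Its arguments: {"type":"object","properties":{"series":{"type":"string"},"squeeze":{"type":"number"}},"required":["series"]}

```bash
ls; mkdir -p pics; python3 - <<'E'
from rig import r
import cv2
print(r.get_obs())
for n in("side","top"):
    m=r.camera_model(n);print(n,m)
    cv2.imwrite(f"pics/{n}0.png",r.capture(n)[:,:,::-1])
E
```

```text
pics
{'t': 0.0, 'qpos': array([-74.49703521,  23.59792228,  -0.7299233 ,  91.50069343,
         0.31865203,  64.98950181,  -4.70995194]), 'qvel': array([-0.08813536,  0.06744932,  0.02500334,  0.07170685,  0.04752873,
        0.08844636, -0.03096386]), 'effort': array([ 6.00041894e-04, -5.87957740e+01,  6.42168671e-01, -2.91072768e+01,
       -5.37784409e-02,  1.82078127e-02,  1.43326056e-04]), 'tool_pos': array([0.20764295, 0.58928881, 0.40385545]), 'orientation': array([-1.79913930e+02,  3.45498402e-03,  1.60591135e+02]), 'ft_force': array([ 0.63614177,  0.54280145, -0.02467026]), 'wrist_torque': array([-0.0037167 , -0.01528948, -0.01506643]), 'gripper_width': 0.0879553142719436}
side {'fx': 441.86563061523384, 'fy': 441.86563061523384, 'cx': 317.3916813095275, 'cy': 243.01423272556596, 'rvec': array([ 2.0112065 , -0.20401423,  0.11988554]), 'tvec': array([-0.56100429,  0.0996791 ,  1.04207139])}
top {'fx': 533.0903927955333, 'fy': 533.0903927955333, 'cx': 316.90623506335044, 'cy': 246.906520924911, 'rvec': array([ 2.1663167 , -2.14955156,  0.12106945]), 'tvec': array([0.0301124 , 0.5572536 , 1.08560883])}
```

View pics/side0.png

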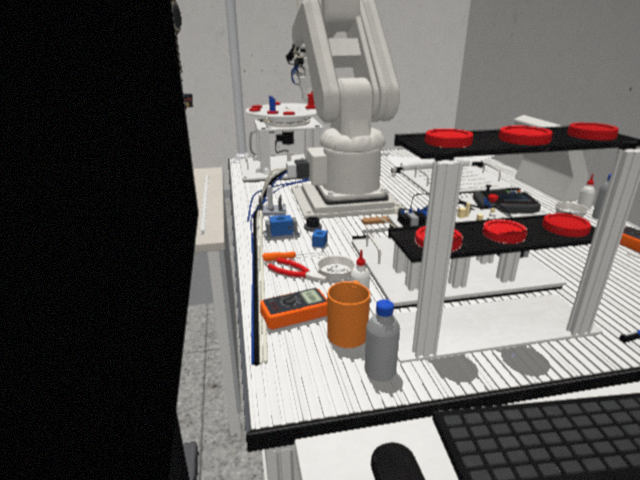

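View pics/top0.png

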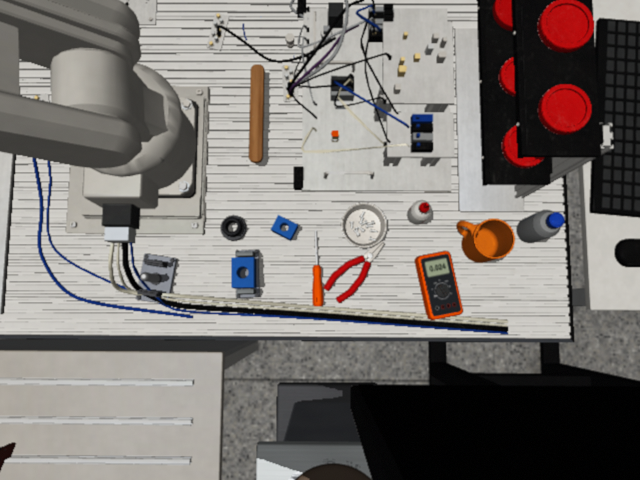

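```bash
cat > h.py <<'E'
import numpy as np,cv2
from rig import r
from scipy.spatial.transform import Rotation as R
def cam(n):
    m=r.camera_model(n);K=np.array([[m['fx'],0,m['cx']],[0,m['fy'],m['cy']],[0,0,1]]);return K,np.array(m['rvec'],float),np.array(m['tvec'],float)
def proj(n,P):
    K,a,t=cam(n);return cv2.projectPoints(np.array(P,float).reshape(-1,3),a,t,K,None)[0].reshape(-1,2)
def back(n,uv,z):
    K,a,t=cam(n);Rm=cv2.Rodrigues(a)[0];uv=np.array(uv,float).reshape(-1,2)
    d=(np.linalg.inv(K)@np.c_[uv,np.ones(len(uv))].T).T@Rm;c=-Rm.T@t
    return c+d*((z-c[2])/d[:,2])[:,None]
def snap(n,name,box=None,s=1):
    im=np.ascontiguousarray(r.capture(n)[:,:,::-1])
    cv2.imwrite(f'pics/{name}_raw.png',im)
    if box: im=cv2.resize(im[box[1]:box[3],box[0]:box[2]],None,fx=s,fy=s,interpolation=cv2.INTER_CUBIC)
    cv2.imwrite(f'pics/{name}.png',im)
E
python3 - <<'E'
from h import *
for n in('side','top'):
    K,a,t=cam(n);print(n,-cv2.Rodrigues(a)[0].T@t)
    print(proj(n,[[0,0,0],[.5,0,0],[.5,.3,0],[.208,.589,.4],[.27,-.02,0]]))
print(back('top',[[245,271],[157,273],[233,227],[285,227]],[.04]))
im=cv2.imread('pics/top0.png');cv2.imwrite('pics/c1.png',cv2.resize(im[200:320,120:320],None,fx=4,fy=4,interpolation=cv2.INTER_CUBIC))
im=cv2.imread('pics/side0.png');cv2.imwrite('pics/c2.png',cv2.resize(im[160:300,230:400],None,fx=4,fy=4,interpolation=cv2.INTER_CUBIC))
E
```

```text
side [ 0.3765415  -0.98934287  0.53850877]
[[ 79.51113033 285.2807877 ]
 [289.68702416 264.25322919]
 [276.21620115 219.89841387]
 [169.97974539  78.90315083]
 [196.84581274 277.50719836]]
top [0.42551273 0.02748966 1.14375176]
[[331.69298877 520.54701682]
 [332.81586734 275.19957249]
 [193.2743839  274.1207731 ]
 [-99.22323146 469.59432012]
 [341.85841171 384.93951986]]
[[0.50470669 0.18321913 0.04      ]
 [0.49914095 0.36595881 0.04      ]
 [0.59687284 0.21060165 0.04      ]
 [0.59766356 0.10157578 0.04      ]]
```

View pics/c1.png

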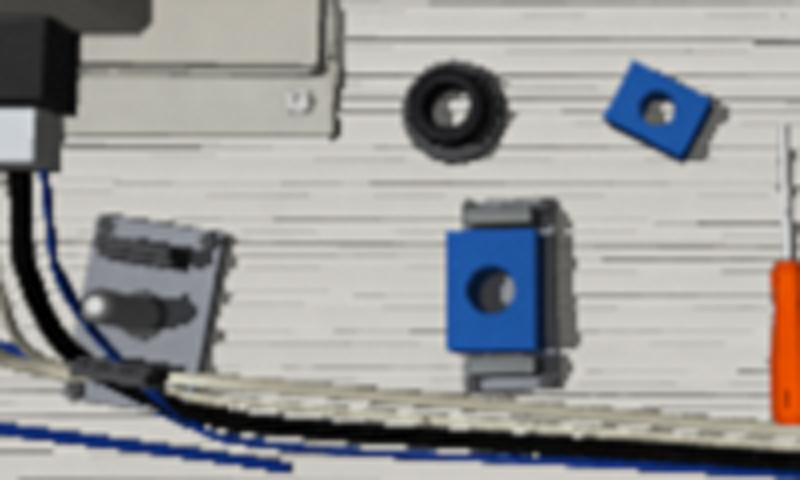

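View pics/c2.png

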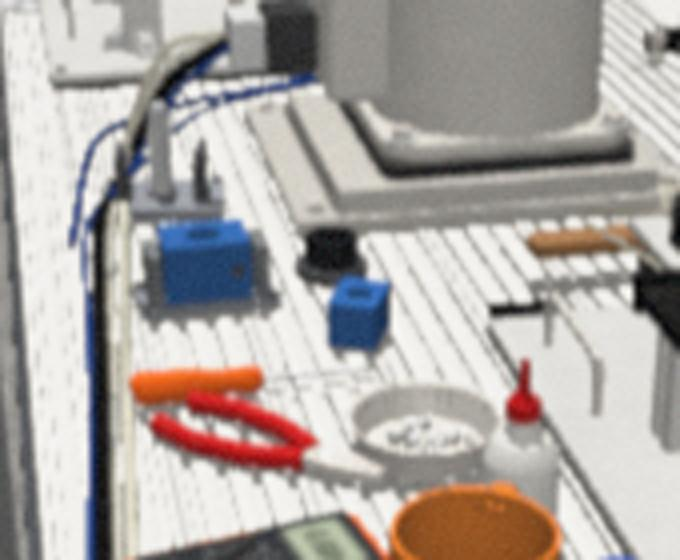

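```bash
python3 - <<'E'
from h import *
im=cv2.imread('pics/top0.png')
def crop(im,b,s,f):
    c=cv2.resize(im[b[1]:b[3],b[0]:b[2]],None,fx=s,fy=s,interpolation=cv2.INTER_CUBIC)
    for x in range(b[0],b[2]):
        if x%10==0: cv2.putText(c,str(x),((x-b[0])*s,10),0,.35,(0,0,255)); cv2.line(c,((x-b[0])*s+s//2,12),((x-b[0])*s+s//2,18),(0,0,255))
    for y in range(b[1],b[3]):
        if y%10==0: cv2.putText(c,str(y),(0,(y-b[1])*s+s//2),0,.35,(0,0,255))
    cv2.imwrite(f'pics/{f}.png',c)
crop(im,(130,245,190,305),10,'t_stud');crop(im,(215,210,305,300),6,'t_blk')
im=cv2.imread('pics/side0.png')
crop(im,(250,175,330,250),8,'s_all')
E
```

```text
(no output)
```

View pics/t_stud.png

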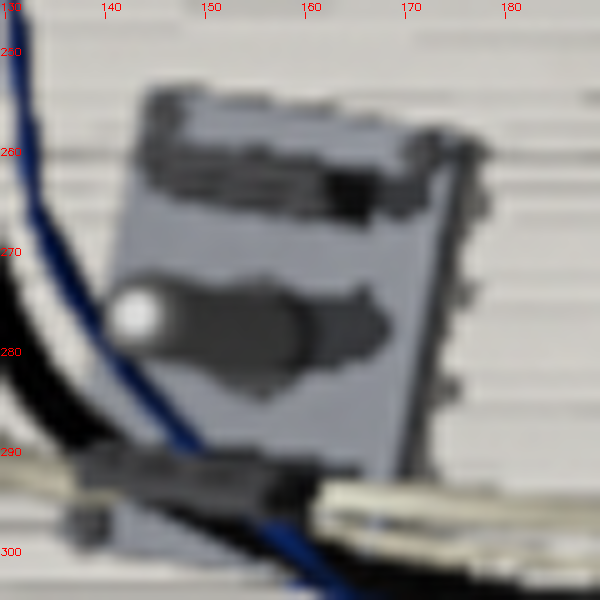

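View pics/t_blk.png

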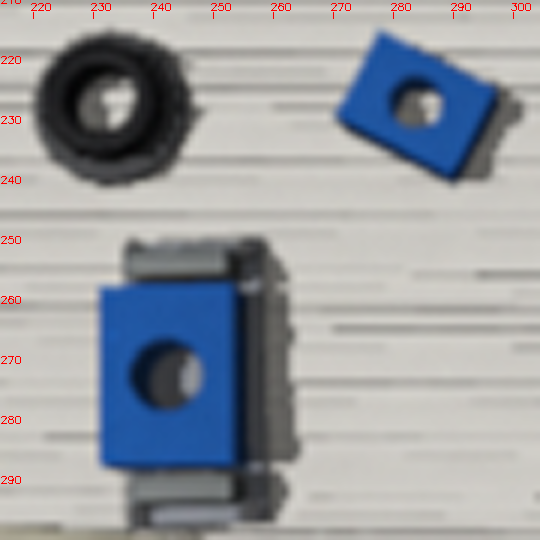

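View pics/s_all.png

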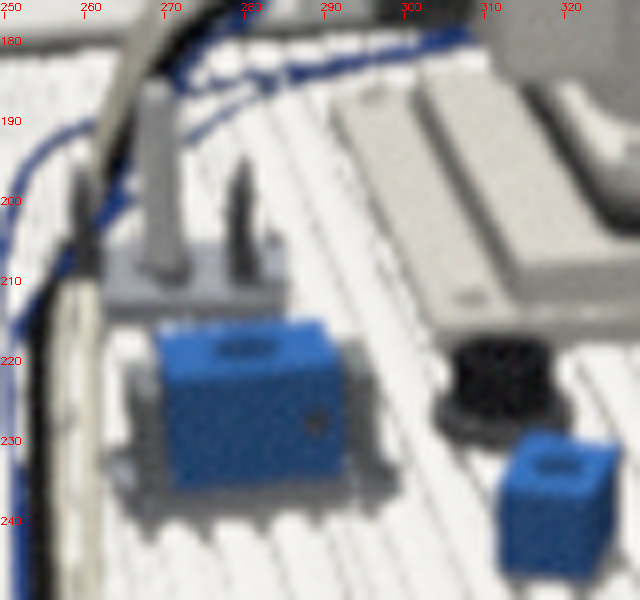

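```bash
cat >> h.py <<'E'
from scipy.optimize import least_squares
def fit(obs,x0):
    """obs: list of (cam, local xyz(mm), uv)"""
    def place(p,L): 
        c,s=np.cos(p[2]),np.sin(p[2]);L=np.array(L,float)/1000
        return np.c_[p[0]+c*L[:,0]-s*L[:,1],p[1]+s*L[:,0]+c*L[:,1],L[:,2]]
    def f(p):
        e=[]
        for n in('top','side'):
            o=[q for q in obs if q[0]==n]
            if o: e.append((proj(n,place(p,[q[1] for q in o]))-np.array([q[2] for q in o])).ravel())
        return np.concatenate(e)
    s=least_squares(f,x0,loss='soft_l1')
    return s.x,f(s.x).reshape(-1,2)
def wire(im,n,p,segs,b,sc,f):
    c,s=np.cos(p[2]),np.sin(p[2])
    im=cv2.resize(im[b[1]:b[3],b[0]:b[2]],None,fx=sc,fy=sc,interpolation=cv2.INTER_CUBIC)
    for sg in segs:
        L=np.array(sg,float)/1000
        W=np.c_[p[0]+c*L[:,0]-s*L[:,1],p[1]+s*L[:,0]+c*L[:,1],L[:,2]]
        u=(proj(n,W)-[b[0],b[1]]+.5)*sc-.5
        cv2.polylines(im,[np.round(u).astype(int)],False,(0,255,0),1)
    cv2.imwrite(f'pics/{f}.png',im)
def box(x0,x1,y0,y1,z0,z1):
    P=lambda z:[(x0,y0,z),(x1,y0,z),(x1,y1,z),(x0,y1,z),(x0,y0,z)]
    return [P(z0),P(z1)]+[[(x,y,z0),(x,y,z1)] for x in(x0,x1) for y in(y0,y1)]
def circ(rad,z): return [[(rad*np.cos(t),rad*np.sin(t),z) for t in np.linspace(0,6.2832,25)]]
STUD=box(-50,50,-35,35,0,12)+box(26,37,-20,20,12,52)+box(-37,-26,-20,20,12,52)+circ(9,84)+circ(9,12)
SAD=box(-51,51,-25,25,0,8)+box(34,44,-18,18,8,47)+box(-44,-34,-18,18,8,47)+box(-31,31,-23,23,8,52)+circ(12,52)
COL=circ(28,0)+circ(28,10)+circ(20,32)+circ(20,10)
E
python3 - <<'E'
from h import *
o=[('top',(31,23,52),(231.2,257.2)),('top',(31,-23,52),(253.8,257.2)),('top',(-31,23,52),(231.2,287.2)),('top',(-31,-23,52),(253.8,287.2)),
('side',(-31,23,52),(269.1,215.4)),('side',(31,23,52),(289.9,214.5)),('side',(31,-23,52),(292.3,219.8)),('side',(-31,-23,52),(270.5,221.8)),('side',(31,-23,8),(292.4,233.6)),('side',(-31,-23,8),(271,235.8))]
p,e=fit(o,[.5,.18,0]);print(p,np.degrees(p[2]));print(e.round(1).tolist())
t=cv2.imread('pics/top0.png');s=cv2.imread('pics/side0.png')
wire(t,'top',p,SAD,(215,235,285,305),8,'w1');wire(s,'side',p,SAD,(250,200,310,250),8,'w2')
o=[('top',(0,0,90),(143,276)),('side',(0,0,90),(269.1,184.5)),('top',(50,35,12),(144.2,253.3)),('top',(50,-35,12),(175,258.2))]
q,e=fit(o,[.5,.36,0]);print(q,np.degrees(q[2]));print(e.round(1).tolist())
wire(t,'top',q,STUD,(125,240,195,310),8,'w3');wire(s,'side',q,STUD,(250,175,310,225),8,'w4')
o=[('top',(0,0,32),(231.2,226.7)),('side',(0,0,32),(312,218))]
k,e=fit(o,[.59,.21,0]);print(k,e)
wire(t,'top',k,COL,(210,205,260,250),8,'w5');wire(s,'side',k,COL,(295,205,335,240),8,'w6')
a=[cv2.imread(f'pics/w{i}.png') for i in range(1,7)]
H=np.zeros((560,1120,3),np.uint8)
for n,(i,j) in {'A':(0,2),'B':(1,3),'C':(4,5)}.items():
    H[:]=0
    H[:a[i].shape[0],:a[i].shape[1]]=a[i];H[:a[j].shape[0],560:560+a[j].shape[1]]=a[j]
    cv2.imwrite(f'pics/W{n}.png',cv2.resize(H,(800,400)) if n=='C' else H[:, :])
E
```

```text
[0.50140285 0.18686174 0.01129955] 0.6474167858474901
[[0.2, -0.0], [-0.1, -0.1], [-0.3, 0.1], [-0.4, 0.1], [-0.4, 0.6], [-0.1, -0.3], [-0.0, 0.3], [0.1, 0.2], [0.3, 0.6], [0.3, 0.4]]
[ 0.48913955  0.37831355 -0.15456906] -8.856154943594225
[[-0.1, 0.3], [-0.6, -0.5], [0.7, -0.1], [-0.3, 0.7]]
[0.59892636 0.21570101 0.        ] [[ 0.02549453 -0.09278291]
 [-0.13633407 -0.02685241]]
```

View pics/w1.png

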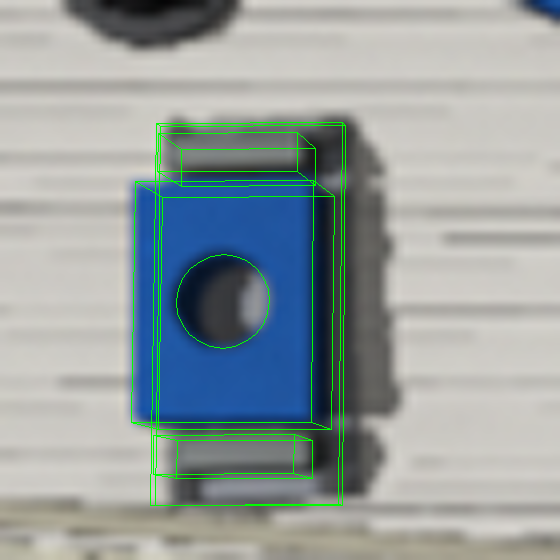

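View pics/w3.png

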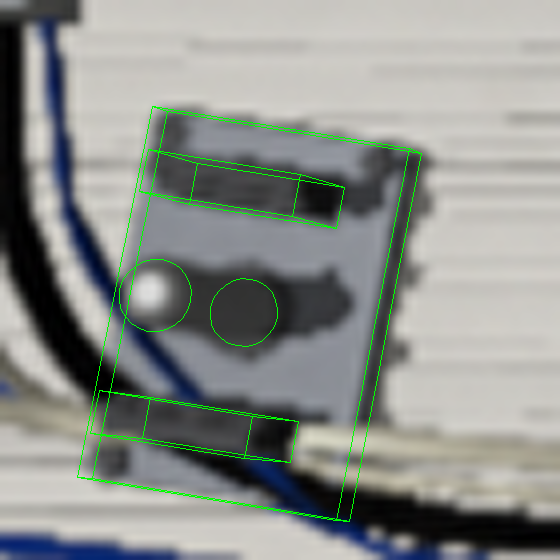

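View pics/w4.png

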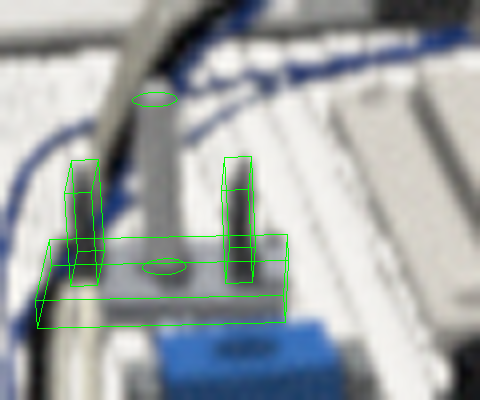

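View pics/w2.png

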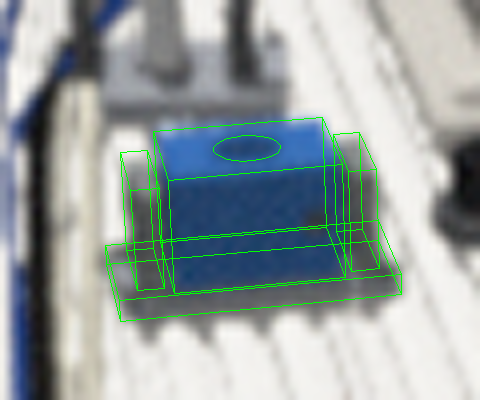

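View pics/WC.png

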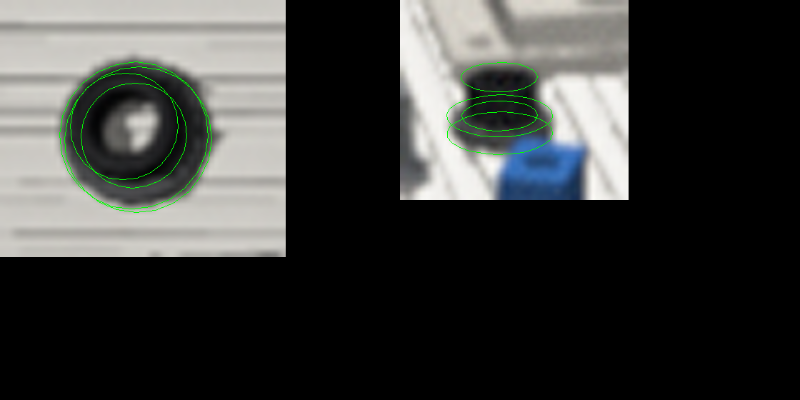

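```bash
cat >> h.py <<'E'
def go(gx,gy,gz,az):
    """grasp point target, jaw azimuth -> normalised shift/turn"""
    o=r.get_obs();T=R.from_euler('xyz',o['orientation'],degrees=True)
    W=R.from_euler('xyz',[180,0,az+90],degrees=True)
    W2=R.from_euler('xyz',[180,0,az-90],degrees=True)
    if (T.inv()*W2).magnitude()<(T.inv()*W).magnitude(): W=W2
    tcp=np.array([gx,gy,gz+.163])
    d=T.inv().apply(tcp-o['tool_pos'])/.3; a=(T.inv()*W).as_rotvec(degrees=True)/30
    print('shift',d.round(4),'turn',a.round(4),'|',o['tool_pos'].round(4),o['orientation'].round(2),'q',o['qpos'].round(1),'F',o['ft_force'].round(1),'w',round(o['gripper_width'],4),'t',round(o['t'],2))
E
python3 -c "
from h import *
go(.5014,.1869,.165,90.65)"
```

```text
shift [-1.3691 -0.9395  0.2545] turn [-2.600e-03 -3.000e-04 -6.686e-01] | [0.2077 0.5893 0.4039] [-1.7992e+02  1.0000e-02  1.6059e+02] q [-74.5  23.6  -0.7  91.5   0.3  65.   -4.7] F [ 0.3  0.4 -0.1] w 0.0881 t 0.1
```

Emit:
play_rows(series="0 -0.2 -0.13 0.0 0 0 -0.1;0 -0.4 -0.27 0 0 0 -0.2;0 -0.6 -0.4 0.05 0 0 -0.33;0 -0.78 -0.53 0.1 0 0 -0.45;0 -0.94 -0.64 0.15 0 0 -0.55;0 -0.98 -0.67 0.18 0 0 -0.66", squeeze=25)

```text
t: 0.85
tool_pos: [0.4194, 0.2995, 0.3499]
orientation: [-179.9, 0.0, -179.6]
ft_force: [0.7, 0.8, 0.5]
gripper_width: 0.0879
```

```bash
python3 -c "
from h import *
go(.5014,.1869,.165,90.65)"
```

```text
shift [-0.2707 -0.3771  0.0736] turn [-0.0029  0.0002 -0.0085] | [0.4194 0.2995 0.3499] [-1.7991e+02  1.0000e-02 -1.7961e+02] q [-43.8  16.2   3.5 110.4  -1.1  53.5  50.6] F [0.7 0.8 0.5] w 0.0879 t 0.85
```

Emit:
play_rows(series="0 -0.14 -0.19 0.04 0 0 0;0 -0.24 -0.34 0.07 0 0 -0.01;0 -0.271 -0.377 0.074 0 0 -0.01;0 -0.271 -0.377 0.074 0 0 -0.01;0 -0.271 -0.377 0.074 0 0 -0.01")

```text
t: 1.48
tool_pos: [0.5008, 0.1882, 0.3278]
orientation: [-179.9, -0.0, -179.2]
ft_force: [1.0, 0.3, 0.4]
gripper_width: 0.0877
```

```bash
python3 -c "
from h import *
go(.5014,.1869,.041,90.65)
snap('top','t1',(150,180,350,330),4);snap('side','s1',(200,100,400,250),4)"
```

```text
shift [-0.0022 -0.0039  0.4126] turn [-0.0019 -0.001   0.0046] | [0.5008 0.1882 0.3278] [-1.7994e+02 -3.0000e-02 -1.7921e+02] q [-31.3  19.5   6.9 109.3  -2.9  51.4  67.8] F [1.  0.3 0.4] w 0.0877 t 1.48
```

View pics/t1.png

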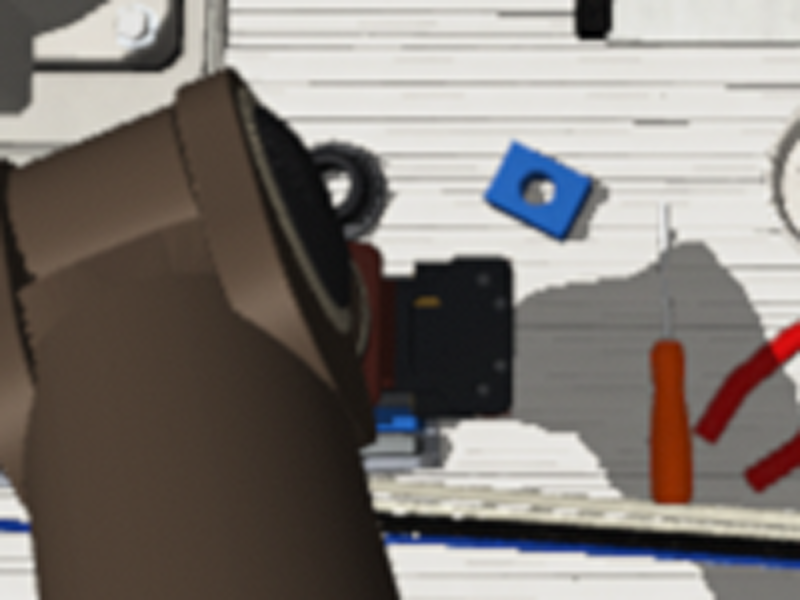

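View pics/s1.png

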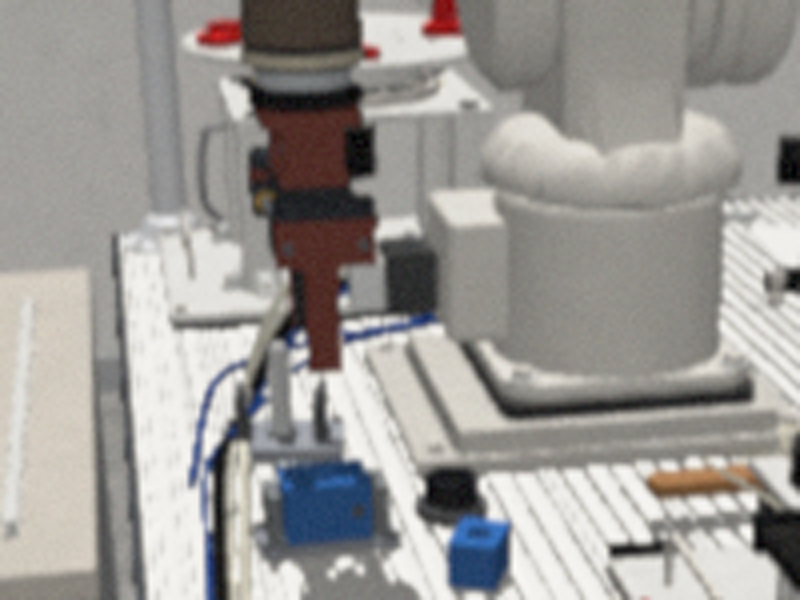

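Emit:
play_rows(series="0 -0.002 -0.004 0.12 0 0 0;0 -0.002 -0.004 0.22 0 0 0;0 -0.002 -0.004 0.31 0 0 0;0 -0.002 -0.004 0.38 0 0 0;0 -0.002 -0.004 0.413 0 0 0;0 -0.002 -0.004 0.413 0 0 0;0 -0.002 -0.004 0.413 0 0 0")

```text
t: 2.45
tool_pos: [0.5015, 0.1876, 0.2049]
orientation: [-180.0, 0.1, -179.1]
ft_force: [-0.5, -0.7, -0.3]
gripper_width: 0.0878
```

```bash
python3 -c "
from h import *
go(.5014,.1869,.041,90.65)
snap('side','s2',(220,140,370,250),5)"
```

```text
shift [ 0.0004 -0.0022  0.0029] turn [-0.0007  0.0018  0.0073] | [0.5015 0.1876 0.2049] [-1.7998e+02  5.0000e-02 -1.7913e+02] q [-30.   29.9   5.5 114.2  -4.6  36.1  69.4] F [-0.5 -0.7 -0.3] w 0.0878 t 2.45
```

View pics/s2.png

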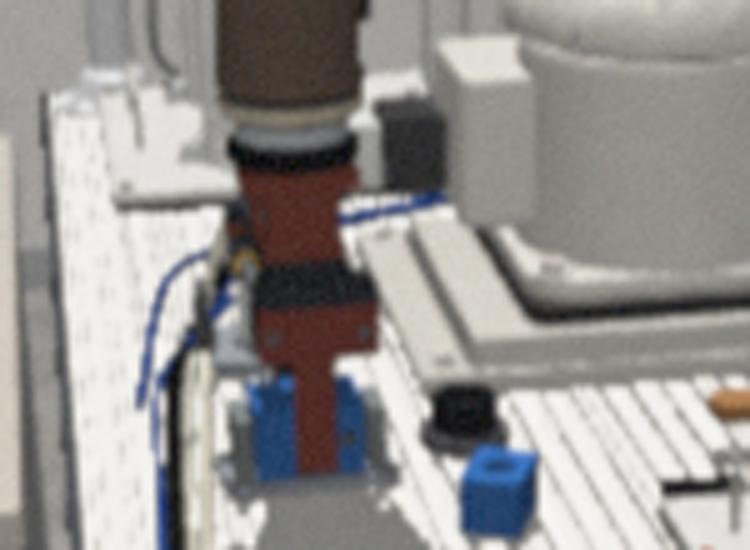

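Emit:
play_rows(series="0.3 0 -0.002 0.003 0 0 0;0.45 0 -0.002 0.003 0 0 0;0.6 0 -0.002 0.003 0 0 0;0.6 0 -0.002 0.003 0 0 0;0.6 0 -0.002 0.003 0 0 0;0.6 0 -0.002 0.003 0 0 0", squeeze=25)

```text
t: 3.25
tool_pos: [0.5017, 0.1871, 0.2041]
orientation: [180.0, 0.1, -179.1]
ft_force: [0.9, 1.9, 0.5]
gripper_width: 0.0456
```

```bash
python3 -c "
from h import *
go(.5014,.1869,.041,90.65)"
```

```text
shift [ 0.0009 -0.0007  0.0004] turn [0.0002 0.0028 0.0072] | [0.5017 0.1871 0.2041] [ 1.7999e+02  8.0000e-02 -1.7913e+02] q [-29.9  29.9   5.5 114.2  -4.6  35.9  69.5] F [0.9 1.9 0.5] w 0.0456 t 3.25
```

Emit:
play_rows(series="0.6 0 0 -0.04 0 0 0;0.6 0 0 -0.12 0 0 0;0.6 0 0 -0.22 0 0 0;0.6 0 0 -0.3 0 0 0;0.6 0 0 -0.3 0 0 0;0.6 0 0 -0.3 0 0 0")

```text
t: 4.0
tool_pos: [0.501, 0.1869, 0.2934]
orientation: [-180.0, 0.0, -179.1]
ft_force: [1.0, 0.1, -3.2]
gripper_width: 0.0458
```

```bash
python3 -c "
from h import *
go(.505,.275,.130,-8.9)
snap('side','s3',(220,100,370,250),4)"
```

```text
shift [-0.0176  0.2935  0.0012] turn [-1.2000e-03  1.0000e-04 -2.6745e+00] | [0.501  0.1869 0.2934] [-1.7998e+02  2.0000e-02 -1.7913e+02] q [-31.   22.1   6.7 111.1  -3.4  47.   68.4] F [ 1.   0.1 -3.2] w 0.0458 t 4.0
```

View pics/s3.png

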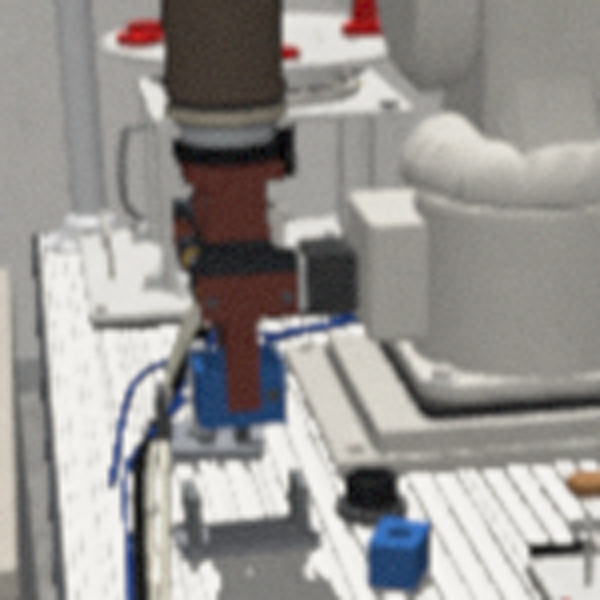

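Emit:
play_rows(series="0.6 0 0.05 0 0 0 0.3;0.6 -0.003 0.13 0 0 0 0.6;0.6 -0.007 0.22 0 0 0 0.9;0.6 -0.007 0.283 0 0 0 1")

```text
t: 4.55
tool_pos: [0.5013, 0.273, 0.2915]
orientation: [-179.8, -0.0, 150.7]
ft_force: [0.1, 0.4, -3.6]
gripper_width: 0.0459
```

Emit:
play_rows(series="0.6 0 0 0 0 0 0.34;0.6 0 0 0 0 0 0.68;0.6 0 0 0 0 0 1")

```text
t: 4.92
tool_pos: [0.5008, 0.2729, 0.2899]
orientation: [-179.7, 0.1, 120.4]
ft_force: [0.2, -0.7, -3.3]
gripper_width: 0.046
```

Emit:
play_rows(series="0.6 0 0 0 0 0 0.34;0.6 0 0 0 0 0 0.68;0.6 0 0 0 0 0 1;0.6 0 0 0 0 0 1")

```text
t: 5.42
tool_pos: [0.5003, 0.273, 0.2886]
orientation: [-179.7, 0.3, 90.5]
ft_force: [-0.0, -0.8, -3.3]
gripper_width: 0.046
```

```bash
python3 -c "
from h import *
go(.503,.272,.130,-8.9)"
```

```text
shift [-0.0034  0.0088 -0.0146] turn [-0.0101  0.0122  0.3139] | [0.5003 0.273  0.2886] [-179.67    0.34   90.52] q [-54.2  27.4  27.6 107.3 -16.1  49.6 -18.1] F [-0.  -0.8 -3.3] w 0.046 t 5.42
```

Emit:
play_rows(series="0.6 -0.003 0.009 0.08 -0.01 0.012 0.314;0.6 -0.003 0.009 0.18 -0.01 0.012 0.314;0.6 -0.003 0.009 0.26 -0.01 0.012 0.314;0.6 -0.003 0.009 0.29 -0.01 0.012 0.314;0.6 -0.003 0.009 0.3 -0.01 0.012 0.314;0.6 -0.003 0.009 0.303 -0.01 0.012 0.314;0.6 -0.003 0.009 0.303 -0.01 0.012 0.314")

```text
t: 6.3
tool_pos: [0.5028, 0.2717, 0.1985]
orientation: [180.0, -0.0, 81.1]
ft_force: [-0.1, -0.4, -3.6]
gripper_width: 0.046
```

```bash
python3 -c "
from h import *
go(.503,.272,.0331,-8.9)
snap('side','s4',(220,100,370,250),4)"
```

```text
shift [0.0012 0.0005 0.0079] turn [ 0.0016 -0.0016  0.0005] | [0.5028 0.2717 0.1985] [ 1.7995e+02 -5.0000e-02  8.1120e+01] q [-52.   35.2  25.5 110.3 -23.   39.4 -21.5] F [-0.1 -0.4 -3.6] w 0.046 t 6.3
```

View pics/s4.png

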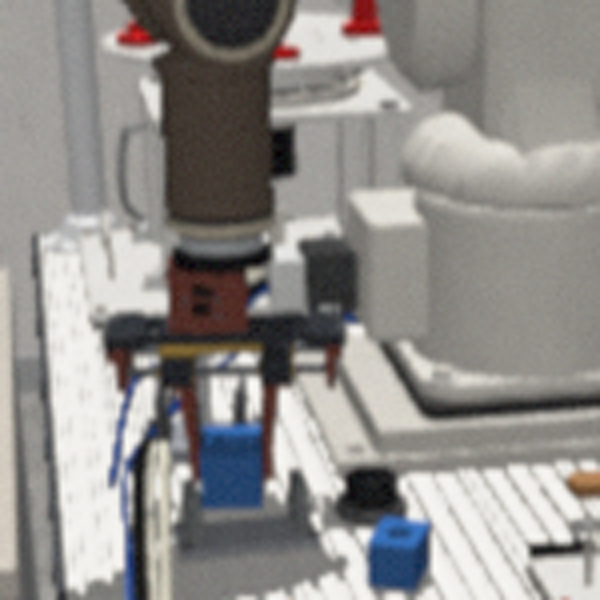

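Emit:
play_rows(series="0.6 0 0 0.004 0 0 0;0.6 0 0 0.008 0 0 0;0.6 0 0 0.01 0 0 0;0.6 0 0 0.01 0 0 0")

```text
t: 6.85
tool_pos: [0.5029, 0.2718, 0.1961]
orientation: [180.0, -0.1, 81.1]
ft_force: [-2.2, 0.0, 5.3]
gripper_width: 0.0461
```

Emit:
play_rows(series="0.45 0 0 0.007 0 0 0;0.33 0 0 0.006 0 0 0;0.33 0 0 0.006 0 0 0;0.33 0 0 0.006 0 0 0")

```text
t: 7.35
tool_pos: [0.5029, 0.2718, 0.1943]
orientation: [179.9, -0.1, 81.1]
ft_force: [-0.3, -0.0, 0.7]
gripper_width: 0.0591
```

Emit:
play_rows(series="0.33 0 0 -0.05 0 0 0;0.33 0 0 -0.2 0 0 0;0.33 0 0 -0.35 0 0 0;0.33 0 0 -0.4 0 0 0")

```text
t: 7.85
tool_pos: [0.5035, 0.2716, 0.3179]
orientation: [179.8, -0.3, 81.1]
ft_force: [0.2, -0.8, -0.1]
gripper_width: 0.059
```

```bash
python3 -c "
from h import *
go(.5029,.2718,.150,81.1)
snap('side','s5',(220,140,340,250),6)
snap('top','t5',(150,230,270,310),6)"
```

```text
shift [ 0.0003 -0.0023  0.0163] turn [-1.2000e-03 -1.3800e-02  2.9998e+00] | [0.5035 0.2716 0.3179] [179.76  -0.29  81.09] q [-56.6  25.6  31.2 106.1 -16.6  52.4 -26.7] F [ 0.2 -0.8 -0.1] w 0.059 t 7.85
```

View pics/s5.png

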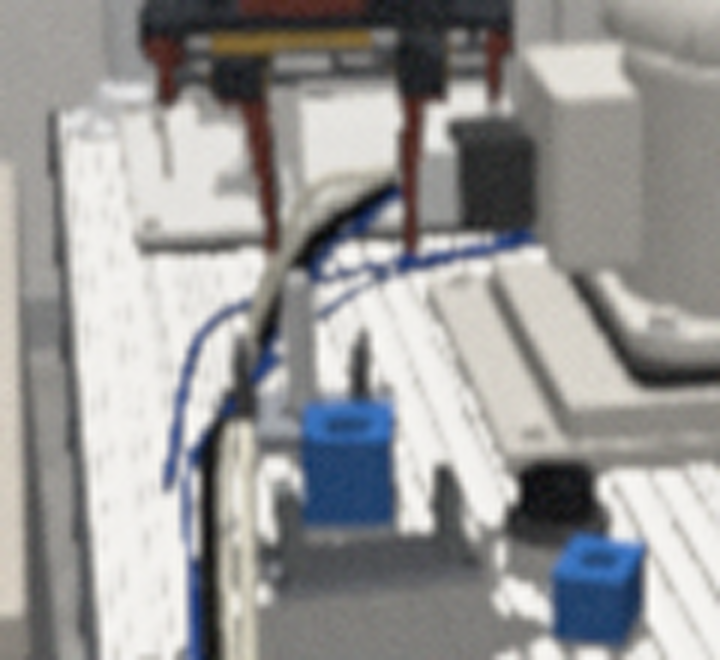

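View pics/t5.png

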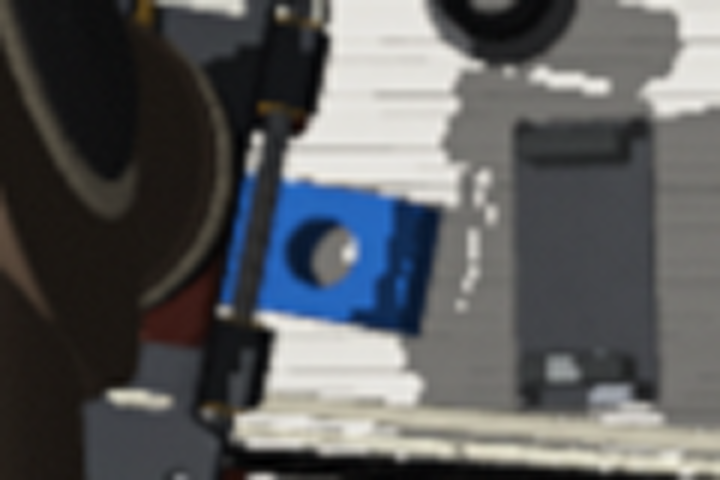

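```bash
python3 -c "
from h import *
print(back('top',[[150+(322+.5)/6-.5,230+(252+.5)/6-.5],[150+(438.5)/6-.5,230+206.5/6-.5],[150+418.5/6-.5,230+334/6-.5]],.044))
c,s=np.cos(np.radians(81.1)),np.sin(np.radians(81.1));C=np.array([.5029,.2718])
for a,b in((0,0),(-31,-23),(-31,23)): print(C+np.array([c*a-s*b,s*a+c*b])/1000)"
```

```text
[[0.50254627 0.26904347 0.044     ]
 [0.51875712 0.22947659 0.044     ]
 [0.47475743 0.2350853  0.044     ]]
[0.5029 0.2718]
[0.52082705 0.23761491]
[0.4753809  0.24473158]
```

Emit:
play_rows(series="0 0 0 0 0 0 -0.34;0 0 0 0 0 0 -0.68;0 0 0 0 0 0 -1")

```text
t: 8.32
tool_pos: [0.5025, 0.2717, 0.3147]
orientation: [179.9, -0.1, 111.5]
ft_force: [-0.0, 0.8, -0.1]
gripper_width: 0.0852
```

Emit:
play_rows(series="0 0 0 0 0 0 -0.34;0 0 0 0 0 0 -0.68;0 0 0 0 0 0 -1")

```text
t: 8.7
tool_pos: [0.5019, 0.2715, 0.3129]
orientation: [180.0, -0.1, 141.8]
ft_force: [0.0, -0.4, 0.1]
gripper_width: 0.0876
```

Emit:
play_rows(series="0 0 0 0 0 0 -0.34;0 0 0 0 0 0 -0.68;0 0 0 0 0 0 -1;0 0 0 0 0 0 -1")

```text
t: 9.2
tool_pos: [0.5015, 0.2712, 0.3114]
orientation: [-180.0, -0.2, 171.7]
ft_force: [0.1, 0.3, -0.5]
gripper_width: 0.088
```

```bash
python3 -c "
from h import *
go(.5029,.2718,.0331,81.1)"
```

```text
shift [-0.0055  0.0027  0.3845] turn [-0.0011 -0.0063  0.0211] | [0.5015 0.2712 0.3114] [-179.97   -0.19  171.73] q [-40.3  23.9   9.2 105.4  -4.9  51.2  52.9] F [ 0.1  0.3 -0.5] w 0.088 t 9.2
```

Emit:
play_rows(series="0 -0.005 0.003 0.12 0 -0.006 0.02;0 -0.005 0.003 0.24 0 -0.006 0.02;0 -0.005 0.003 0.33 0 -0.006 0.02;0 -0.005 0.003 0.38 0 -0.006 0.02;0 -0.005 0.003 0.384 0 -0.006 0.02;0 -0.005 0.003 0.384 0 -0.006 0.02;0 -0.005 0.003 0.384 0 -0.006 0.02")

```text
t: 10.07
tool_pos: [0.5032, 0.2721, 0.1973]
orientation: [180.0, 0.1, 171.1]
ft_force: [0.1, 0.7, -0.4]
gripper_width: 0.0877
```

```bash
python3 -c "
from h import *
go(.5029,.2718,.0331,81.1)
snap('side','s6',(220,140,340,250),6)"
```

```text
shift [ 0.0008 -0.0012  0.004 ] turn [0.0014 0.0023 0.0002] | [0.5032 0.2721 0.1973] [1.7996e+02 7.0000e-02 1.7111e+02] q [-39.   33.2   7.7 109.4  -6.9  37.8  54. ] F [ 0.1  0.7 -0.4] w 0.0877 t 10.07
```

View pics/s6.png

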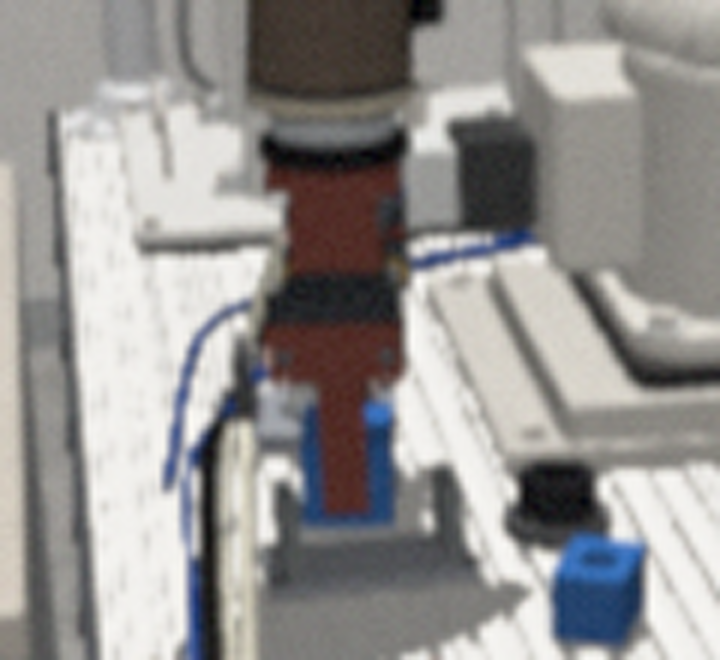

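Emit:
play_rows(series="0.15 0 0 0.004 0 0 0;0.3 0 0 0.004 0 0 0;0.42 0 0 0.004 0 0 0;0.42 0 0 0.004 0 0 0;0.42 0 0 0.004 0 0 0", squeeze=25)

```text
t: 10.75
tool_pos: [0.5031, 0.2721, 0.1961]
orientation: [180.0, 0.1, 171.1]
ft_force: [-0.8, -0.3, 1.7]
gripper_width: 0.0617
```

```bash
python3 -c "
from h import *
go(.4891,.3783,.153,81.1)"
```

```text
shift [ 0.1006  0.3429 -0.3995] turn [0.0012 0.002  0.0003] | [0.5031 0.2721 0.1961] [1.7996e+02 6.0000e-02 1.7111e+02] q [-39.   33.3   7.7 109.4  -6.9  37.6  54. ] F [-0.8 -0.3  1.7] w 0.0617 t 10.75
```

Emit:
play_rows(series="0.42 0 0 -0.05 0 0 0;0.42 0 0 -0.2 0 0 0;0.42 0 0 -0.35 0 0 0;0.42 0.01 0.05 -0.4 0 0 0;0.42 0.05 0.18 -0.4 0 0 0;0.42 0.09 0.3 -0.4 0 0 0;0.42 0.1 0.343 -0.4 0 0 0;0.42 0.1 0.343 -0.4 0 0 0")

```text
t: 11.75
tool_pos: [0.4889, 0.3787, 0.3161]
orientation: [180.0, 0.0, 171.2]
ft_force: [0.2, -1.3, -4.1]
gripper_width: 0.062
```

Emit:
play_rows(series="0.42 0 0 0 0 0 0;0.42 0 0 0 0 0 0")

```text
t: 12.0
tool_pos: [0.4894, 0.3772, 0.3162]
orientation: [-180.0, 0.1, 171.1]
ft_force: [-0.4, -0.3, -3.4]
gripper_width: 0.0619
```

```bash
python3 -c "
from h import *
go(.4891,.3783,.153,81.1)
o=r.get_obs();p=o['tool_pos']
snap('side','s7',(230,110,330,225),6)
snap('top','t7',(100,220,220,310),6)
im=cv2.imread('pics/s7_raw.png')
zb=(p[2]-.1961)*1000
wire(im,'side',[p[0],p[1],np.radians(o['orientation'][2]-90)],box(-31,31,-23,23,zb,zb+44),(230,110,330,225),6,'s7w')
im=cv2.imread('pics/t7_raw.png')
wire(im,'top',[p[0],p[1],np.radians(o['orientation'][2]-90)],box(-31,31,-23,23,zb,zb+44),(100,220,220,310),6,'t7w')
"
```

```text
shift [0.0017 0.0033 0.0007] turn [-0.0012  0.0019 -0.0008] | [0.4894 0.3772 0.3162] [-1.7997e+02  6.0000e-02  1.7108e+02] q [-48.4  27.7   8.6  98.3  -4.9  54.3  43.2] F [-0.4 -0.3 -3.4] w 0.0619 t 12.0
```

View pics/s7w.png

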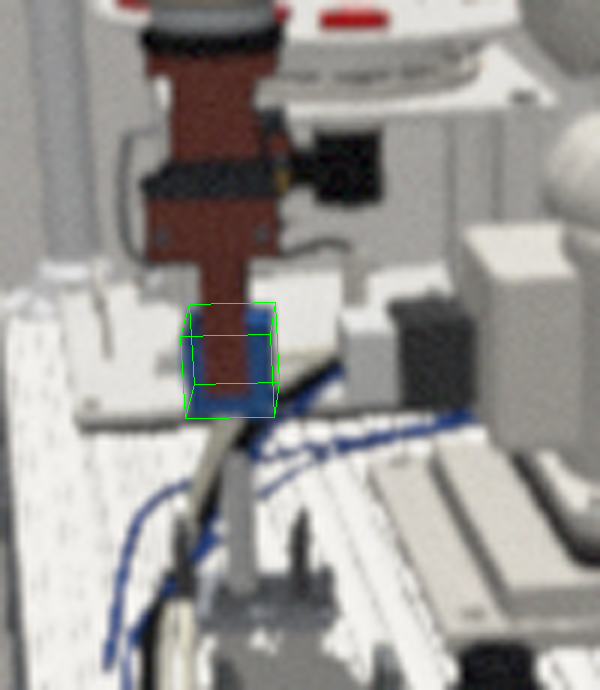

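View pics/t7w.png

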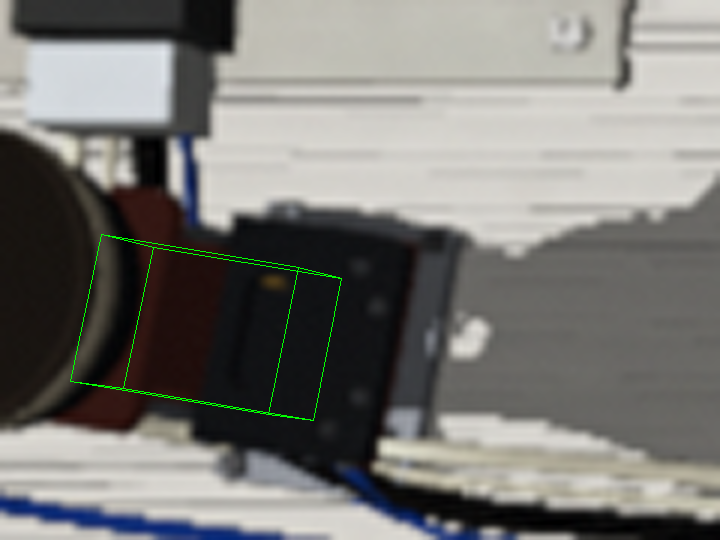

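```bash
python3 -c "
from h import *
B=box(-31,31,-23,23,0,44)+circ(12,44)
p=[.5029,.2718,np.radians(81.1)]
wire(cv2.imread('pics/t5_raw.png'),'top',p,B,(180,240,240,300),10,'a')
wire(cv2.imread('pics/s5_raw.png'),'side',p,B,(255,195,305,235),10,'b')
"
```

```text
(no output)
```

View pics/a.png

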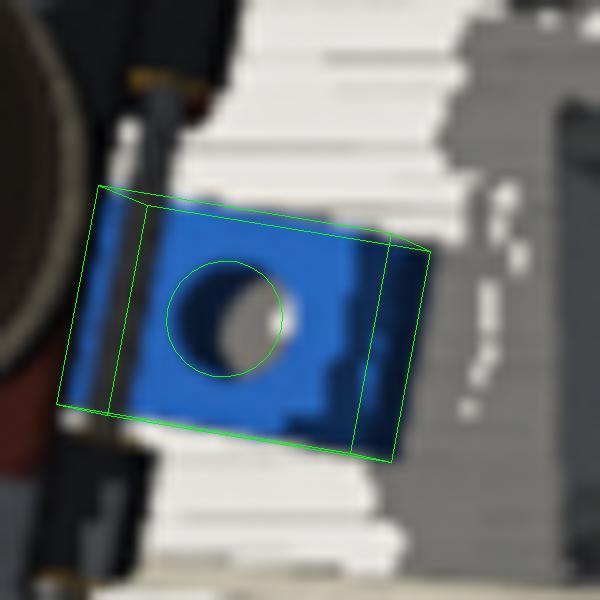

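View pics/b.png

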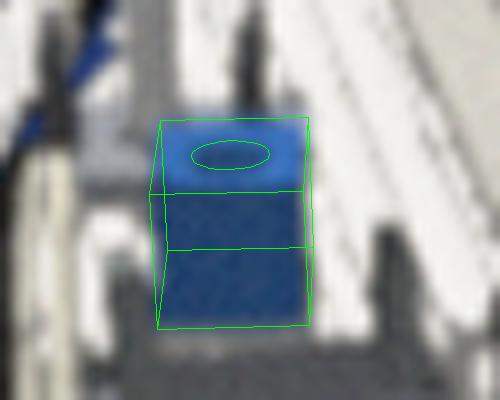

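```bash
python3 -c "
from h import *
S=STUD+circ(6,90)+[[(x,y,12),(x,y,84)] for x,y in((9,0),(-9,0),(0,9),(0,-9))]
p=[.489,.379,np.radians(-9)]
wire(cv2.imread('pics/top0.png'),'top',p,S,(130,245,186,301),13,'a')
wire(cv2.imread('pics/side0.png'),'side',p,S,(253,178,293,218),16,'b')
"
```

```text
(no output)
```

View pics/a.png

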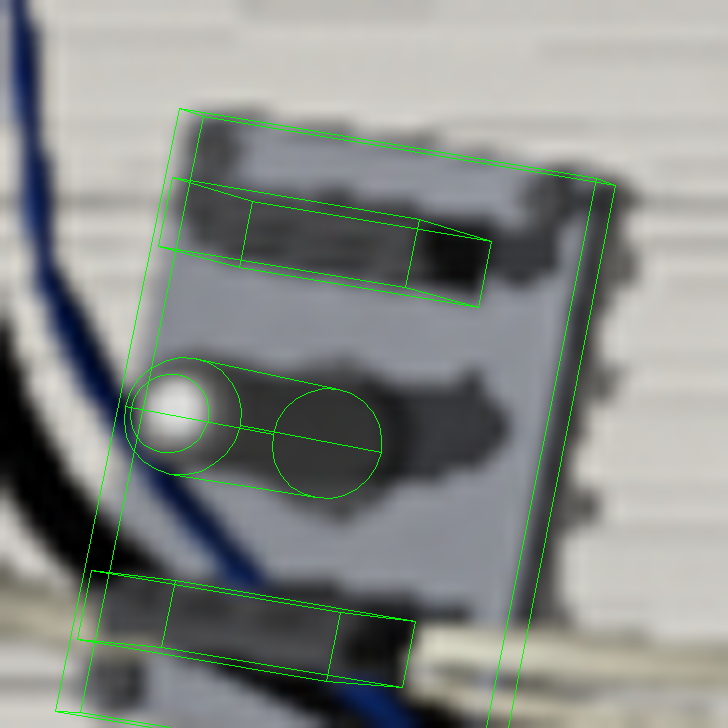

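View pics/b.png

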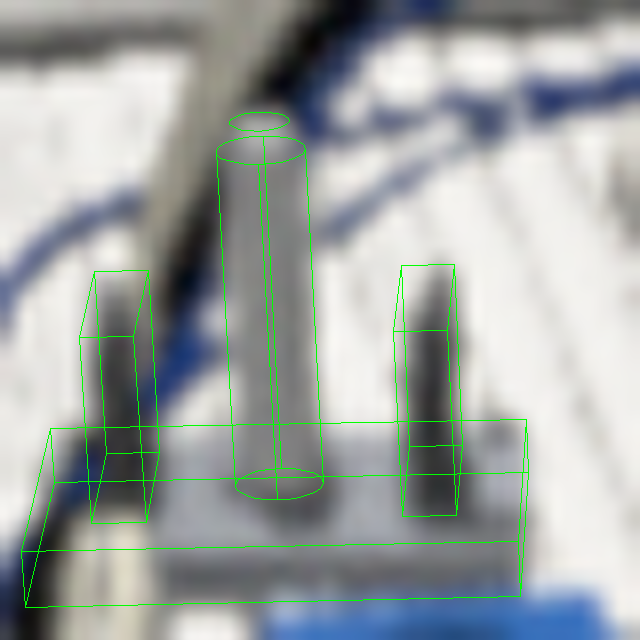

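```bash
python3 -c "
from h import *
go(.489,.381,.113,81.1)"
```

```text
shift [0.0028 0.0107 0.1341] turn [-0.0005  0.0018  0.0004] | [0.4893 0.3777 0.3162] [-1.7999e+02  5.0000e-02  1.7111e+02] q [-48.4  27.8   8.6  98.3  -4.9  54.3  43.2] F [ 0.7  0.2 -3.7] w 0.062 t 12.1
```

Emit:
play_rows(series="0.42 0.003 0.011 0 0 0 0;0.42 0.003 0.011 0.04 0 0 0;0.42 0.003 0.011 0.08 0 0 0;0.42 0.003 0.011 0.1 0 0 0;0.42 0.003 0.011 0.12 0 0 0;0.42 0.003 0.011 0.134 0 0 0;0.42 0.003 0.011 0.134 0 0 0")

```text
t: 12.98
tool_pos: [0.4889, 0.3811, 0.2758]
orientation: [-180.0, 0.0, 171.1]
ft_force: [-0.4, 0.4, -4.1]
gripper_width: 0.062
```

```bash
python3 -c "
from h import *
go(.489,.381,.090,81.1)
o=r.get_obs();print(o['wrist_torque'])
snap('side','s8',(230,110,330,225),6)"
```

```text
shift [-0.0002 -0.0001  0.076 ] turn [-0.001   0.0014  0.0002] | [0.4889 0.3811 0.2758] [-1.7997e+02  4.0000e-02  1.7111e+02] q [-48.3  30.6   8.1  99.9  -5.3  49.9  43.3] F [-0.4  0.4 -4.1] w 0.062 t 12.97
[-0.04060858  0.04957166  0.04918044]
```

View pics/s8.png

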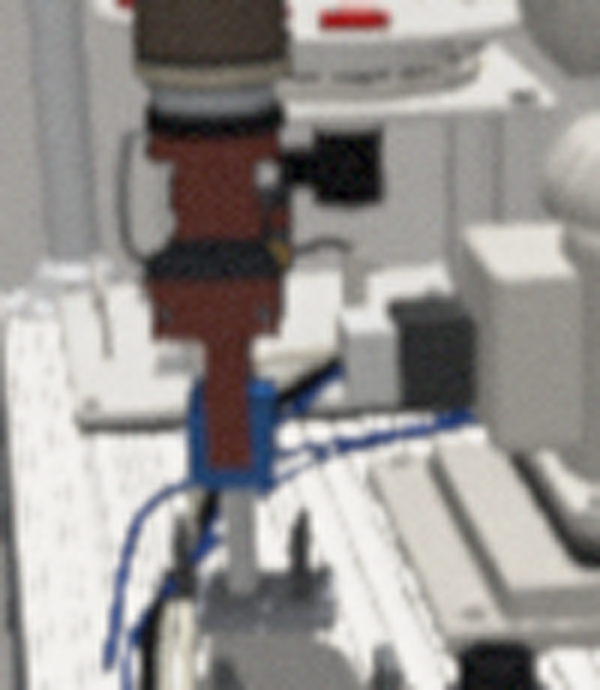

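```bash
python3 -c "
from h import *
im=cv2.imread('pics/s8_raw.png').astype(int)
for v in range(174,192,2): print(v,[tuple(im[v,u])[::-1] for u in (260,261,262,263,264)],[tuple(im[v,u])[::-1] for u in (273,274,275,276,277)])
print('shaft')
for v in range(192,206,2): print(v,[int(im[v,u].sum()//3) for u in range(262,280)])
im0=cv2.imread('pics/side0.png').astype(int)
print('shaft0')
for v in range(188,206,2): print(v,[int(im0[v,u].sum()//3) for u in range(262,280)])
p=[.4889,.3811];a=np.radians(81.1);c,s=np.cos(a),np.sin(a)
for z in(.085,.115):
  for X in(-31,31):
    print(z,X,[proj('side',[[p[0]+(c*X-s*Y)/1000,p[1]+(s*X+c*Y)/1000,z]])[0].round(2).tolist() for Y in(23,-23)])
for z in (.03,.05,.07): print(z,proj('side',[[.489,.381,z]]))
"
```

```text
174 [(np.int64(225), np.int64(222), np.int64(215)), (np.int64(171), np.int64(174), np.int64(178)), (np.int64(85), np.int64(92), np.int64(112)), (np.int64(52), np.int64(53), np.int64(74)), (np.int64(74), np.int64(44), np.int64(44))] [(np.int64(54), np.int64(92), np.int64(148)), (np.int64(50), np.int64(86), np.int64(138)), (np.int64(81), np.int64(97), np.int64(129)), (np.int64(121), np.int64(122), np.int64(122)), (np.int64(104), np.int64(102), np.int64(96))]
176 [(np.int64(207), np.int64(206), np.int64(201)), (np.int64(118), np.int64(125), np.int64(138)), (np.int64(43), np.int64(64), np.int64(93)), (np.int64(48), np.int64(50), np.int64(82)), (np.int64(70), np.int64(41), np.int64(44))] [(np.int64(33), np.int64(62), np.int64(108)), (np.int64(29), np.int64(64), np.int64(102)), (np.int64(31), np.int64(54), np.int64(88)), (np.int64(27), np.int64(29), np.int64(47)), (np.int64(18), np.int64(25), np.int64(30))]
178 [(np.int64(153), np.int64(154), np.int64(153)), (np.int64(81), np.int64(94), np.int64(114)), (np.int64(28), np.int64(54), np.int64(95)), (np.int64(49), np.int64(54), np.int64(90)), 
[... 4112 characters left out ...]
4, 168, 235, 231, 210, 227, 229, 220, 161]
198 [108, 69, 65, 117, 173, 166, 136, 127, 124, 125, 164, 234, 241, 230, 222, 223, 163, 92]
200 [91, 70, 67, 90, 120, 143, 131, 129, 125, 122, 171, 234, 239, 240, 236, 217, 149, 77]
202 [68, 83, 135, 194, 212, 199, 144, 131, 129, 122, 155, 221, 239, 241, 237, 211, 124, 62]
204 [89, 157, 208, 216, 190, 175, 137, 129, 128, 125, 139, 194, 222, 224, 223, 205, 125, 58]
0.085 -31 [[260.85, 189.64], [275.42, 189.36]]
0.085 31 [[262.21, 183.53], [276.22, 183.27]]
0.115 -31 [[260.27, 180.52], [274.97, 180.25]]
0.115 31 [[261.66, 174.71], [275.79, 174.45]]
0.03 [[269.6245126  202.41497211]]
0.05 [[269.30095394 196.65195269]]
0.07 [[268.97348054 190.81920635]]
```

Emit:
play_rows(series="0.42 0 0 0.02 0 0 0;0.42 0 0 0.04 0 0 0;0.42 0 0 0.06 0 0 0;0.42 0 0 0.08 0 0 0;0.42 0 0 0.09 0 0 0;0.42 0 0 0.09 0 0 0")

```text
t: 13.78
tool_pos: [0.489, 0.3811, 0.2488]
orientation: [-180.0, 0.0, 171.1]
ft_force: [0.6, 0.5, -3.3]
gripper_width: 0.062
```

Emit:
play_rows(series="0.42 0 0 0.015 0 0 0;0.42 0 0 0.03 0 0 0;0.42 0 0 0.045 0 0 0;0.42 0 0 0.06 0 0 0;0.42 0 0 0.06 0 0 0")

```text
t: 14.4
tool_pos: [0.4889, 0.3809, 0.2302]
orientation: [-179.9, 0.0, 171.1]
ft_force: [-0.2, 0.1, -2.9]
gripper_width: 0.0616
```

Emit:
play_rows(series="0.42 0 0 0.015 0 0 0;0.42 0 0 0.03 0 0 0;0.42 0 0 0.045 0 0 0;0.42 0 0 0.058 0 0 0;0.42 0 0 0.064 0 0 0;0.42 0 0 0.068 0 0 0;0.42 0 0 0.068 0 0 0")

```text
t: 15.28
tool_pos: [0.4889, 0.3809, 0.2099]
orientation: [-179.9, 0.0, 171.1]
ft_force: [-0.6, -0.0, -3.4]
gripper_width: 0.0618
```

Emit:
play_rows(series="0.42 0 0 0.003 0 0 0;0.42 0 0 0.006 0 0 0;0.42 0 0 0.009 0 0 0;0.42 0 0 0.009 0 0 0")

```text
t: 15.78
tool_pos: [0.4889, 0.3809, 0.2082]
orientation: [-180.0, 0.0, 171.1]
ft_force: [-2.3, -2.1, 6.8]
gripper_width: 0.0618
```

Emit:
play_rows(series="0.3 0 0 0.004 0 0 0;0.15 0 0 0.003 0 0 0;0.12 0 0 0.003 0 0 0;0.12 0 0 0.003 0 0 0")

```text
t: 16.27
tool_pos: [0.489, 0.381, 0.2073]
orientation: [-180.0, 0.0, 171.1]
ft_force: [-0.9, 0.8, 1.0]
gripper_width: 0.0771
```

Emit:
play_rows(series="0.12 0 0 -0.03 0 0 0;0.12 0 0 -0.12 0 0 0;0.12 0 0 -0.25 0 0 0;0.12 0 0 -0.4 0 0 0;0.12 0 0 -0.5 0 0 0;0.12 0 0 -0.5 0 0 0")

```text
t: 17.02
tool_pos: [0.4895, 0.3814, 0.3607]
orientation: [179.8, 0.2, 171.1]
ft_force: [-0.1, -0.2, -0.2]
gripper_width: 0.0775
```

```bash
python3 -c "
from h import *
go(.5989,.2157,.06,81.1)
snap('side','s9',(230,130,330,230),6)
snap('top','t9',(100,190,260,310),5)
p=[.489,.381,np.radians(81.1)]
wire(cv2.imread('pics/s9_raw.png'),'side',p,box(-31,31,-23,23,12,56),(245,180,305,220),12,'s9w')
"
```

```text
shift [-0.4438 -0.4909  0.4587] turn [ 0.0074  0.0075 -0.0002] | [0.4895 0.3814 0.3607] [179.78   0.23 171.09] q [-49.   25.3   9.1  95.7  -4.5  59.1  42.6] F [-0.1 -0.2 -0.2] w 0.0775 t 17.02
```

View pics/s9w.png

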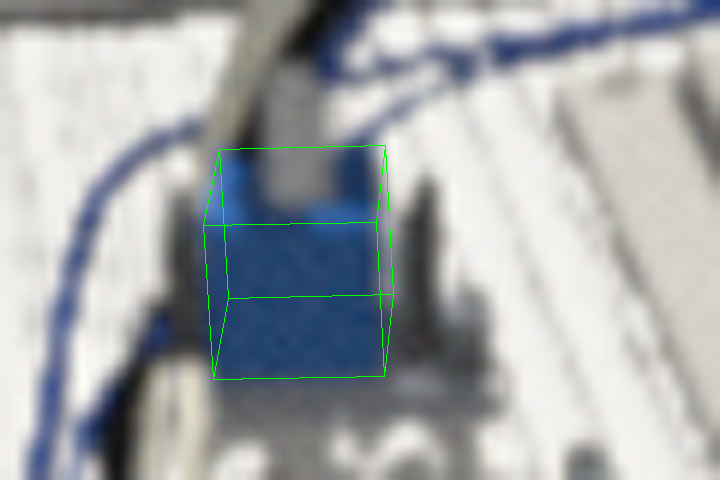

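View pics/t9.png

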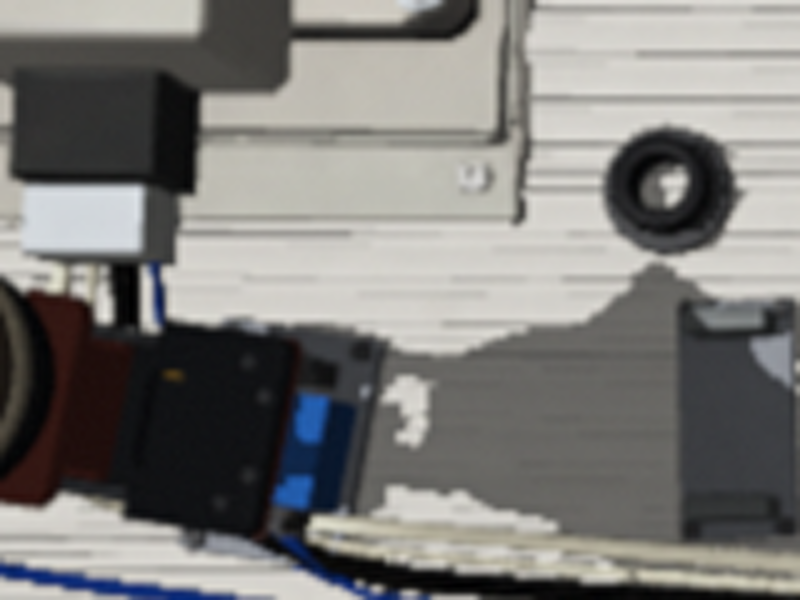

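```bash
python3 -c "
from h import *
C=COL+circ(12,32)
im=cv2.imread('pics/t9_raw.png')
wire(im,'top',[.599,.2145,0],C,(215,207,255,247),15,'c1')
im=cv2.imread('pics/s9_raw.png')
wire(im,'side',[.599,.2145,0],C,(295,205,335,240),15,'c2')
go(.599,.2145,.12,36)
"
```

```text
shift [-0.4487 -0.4912  0.248 ] turn [-3.0000e-04  1.3000e-03  1.5035e+00] | [0.4887 0.3809 0.3573] [-1.7998e+02  3.0000e-02  1.7111e+02] q [-49.   25.4   9.   95.9  -4.5  59.   42.6] F [ 0.1 -0.4 -1. ] w 0.0776 t 17.12
```

View pics/c1.png

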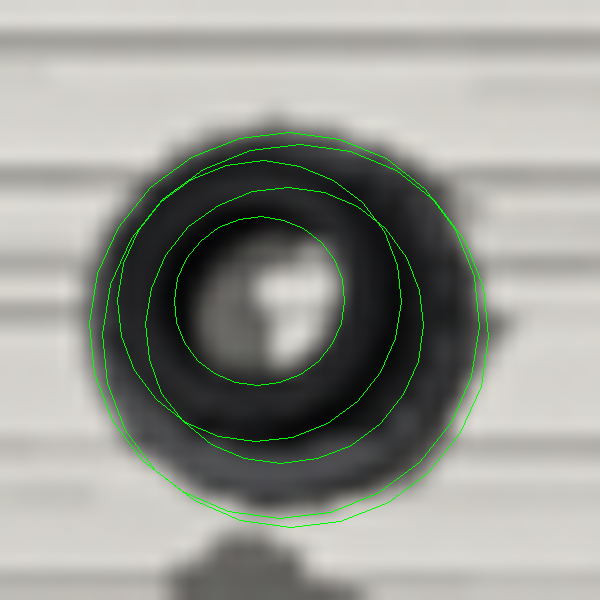

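View pics/c2.png

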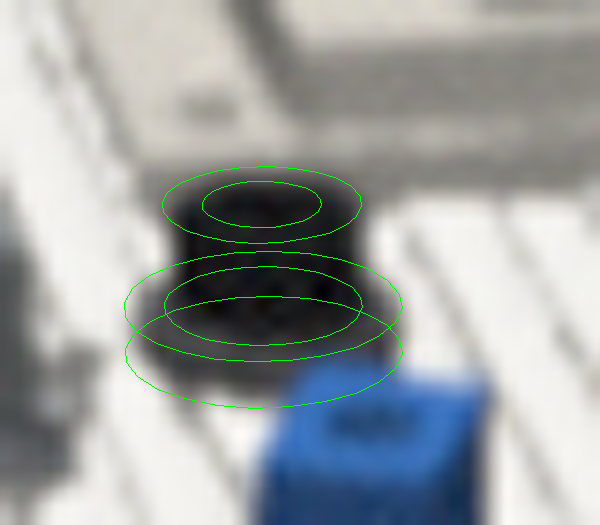

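Emit:
play_rows(series="0.12 -0.1 -0.1 0.03 0 0 0.3;0.12 -0.22 -0.24 0.08 0 0 0.6;0.12 -0.34 -0.38 0.14 0 0 0.9;0.12 -0.42 -0.46 0.2 0 0 1;0.12 -0.45 -0.486 0.248 0 0 1")

```text
t: 17.75
tool_pos: [0.6001, 0.2136, 0.2808]
orientation: [-179.8, 0.0, 140.9]
ft_force: [0.0, 1.4, 0.8]
gripper_width: 0.0775
```

Emit:
play_rows(series="0.32 0 0 0 0 0 0.3;0.32 0 0 0 0 0 0.503;0.32 0 0 0 0 0 0.503")

```text
t: 18.12
tool_pos: [0.5993, 0.2152, 0.2797]
orientation: [-179.8, 0.0, 126.1]
ft_force: [-0.7, 0.2, -0.5]
gripper_width: 0.0596
```

```bash
python3 -c "
from h import *
go(.600,.216,.032,36)
snap('side','s10',(250,130,370,250),5)
snap('top','t10',(150,190,310,310),5)
"
```

```text
shift [0.001  0.0048 0.2825] turn [-0.0082  0.0009  0.0025] | [0.5993 0.2152 0.2797] [-1.7975e+02  3.0000e-02  1.2607e+02] q [-38.5  32.9  20.6  97.7 -13.9  52.2  23.7] F [-0.7  0.2 -0.5] w 0.0596 t 18.12
```

View pics/s10.png

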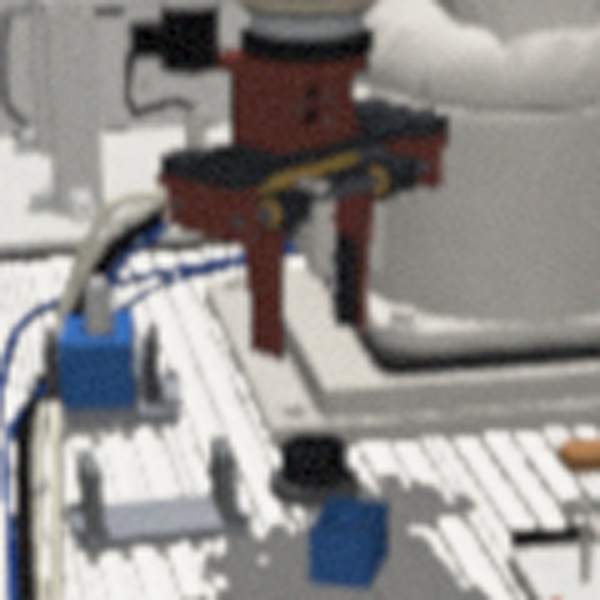

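View pics/t10.png

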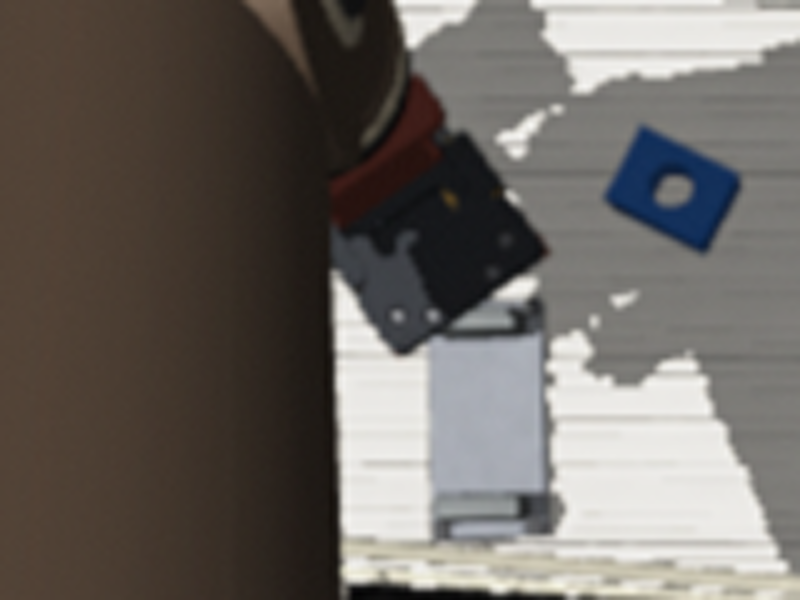

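Emit:
play_rows(series="0.32 0.001 0.005 0.08 -0.008 0 0;0.32 0.001 0.005 0.16 -0.008 0 0;0.32 0.001 0.005 0.22 -0.008 0 0;0.32 0.001 0.005 0.26 -0.008 0 0;0.32 0.001 0.005 0.275 -0.008 0 0;0.32 0.001 0.005 0.28 -0.008 0 0;0.32 0.001 0.005 0.28 -0.008 0 0")

```text
t: 19.1
tool_pos: [0.6006, 0.2157, 0.1968]
orientation: [179.9, 0.1, 126.1]
ft_force: [0.1, 0.2, -0.5]
gripper_width: 0.0593
```

```bash
python3 -c "
from h import *
go(.600,.216,.032,36)
snap('side','s11',(270,170,350,250),8)
"
```

```text
shift [ 0.0021 -0.001   0.0059] turn [0.0027 0.0017 0.0043] | [0.6006 0.2157 0.1968] [1.7992e+02 5.0000e-02 1.2613e+02] q [-36.7  39.   18.1 100.1 -16.5  43.4  25.8] F [ 0.1  0.2 -0.5] w 0.0593 t 19.1
```

View pics/s11.png

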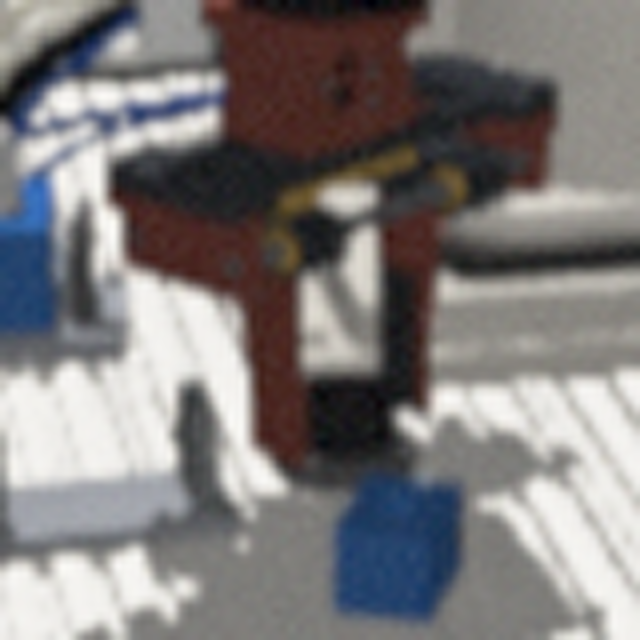

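Emit:
play_rows(series="0.45 0 0 0.002 0 0 0;0.55 0 0 0.002 0 0 0;0.6 0 0 0.002 0 0 0;0.6 0 0 0.002 0 0 0;0.6 0 0 0.002 0 0 0", squeeze=6)

```text
t: 19.77
tool_pos: [0.6008, 0.2158, 0.1965]
orientation: [179.9, 0.1, 126.1]
ft_force: [0.2, 0.9, 2.7]
gripper_width: 0.0406
```

Emit:
play_rows(series="0.45 0 0 0 0 0 0;0.32 0 0 0 0 0 0;0.32 0 0 -0.03 0 0 0;0.32 0 0 -0.12 0 0 0;0.32 0 0 -0.15 0 0 0")

```text
t: 20.4
tool_pos: [0.6012, 0.2158, 0.2434]
orientation: [179.7, 0.1, 126.1]
ft_force: [1.5, 0.6, -0.5]
gripper_width: 0.0595
```

Emit:
play_rows(series="0.32 0 0 0 0 0 -0.34;0.32 0 0 0 0 0 -0.68;0.32 0 0 0 0 0 -1")

```text
t: 20.78
tool_pos: [0.6011, 0.2158, 0.2434]
orientation: [179.8, 0.2, 156.5]
ft_force: [0.2, -0.5, -0.1]
gripper_width: 0.0595
```

Emit:
play_rows(series="0.32 0 0 0 0 0 -0.34;0.32 0 0 0 0 0 -0.68;0.32 0 0 0 0 0 -1")

```text
t: 21.15
tool_pos: [0.601, 0.2157, 0.2432]
orientation: [180.0, 0.3, -173.2]
ft_force: [-0.3, 0.2, -0.6]
gripper_width: 0.0596
```

Emit:
play_rows(series="0.32 0 0 0 0 0 -0.34;0.32 0 0 0 0 0 -0.68;0.32 0 0 0 0 0 -1;0.32 0 0 0 0 0 -1")

```text
t: 21.65
tool_pos: [0.6009, 0.2154, 0.243]
orientation: [-179.9, 0.2, -143.3]
ft_force: [0.3, 0.5, -1.3]
gripper_width: 0.0601
```

```bash
python3 -c "
from h import *
go(.6005,.2156,.032,126.1)
"
```

```text
shift [0.0016 0.0015 0.1602] turn [-0.0021  0.0081  0.0198] | [0.6009 0.2154 0.243 ] [-179.94    0.24 -143.31] q [-21.3  34.4  -3.9  97.7   3.   47.7 100.1] F [ 0.3  0.5 -1.3] w 0.0601 t 21.65
```

Emit:
play_rows(series="0.32 0 0.001 0.06 0 0.008 0.02;0.32 0 0.001 0.11 0 0.008 0.02;0.32 0 0.001 0.14 0 0.008 0.02;0.32 0 0.001 0.153 0 0.008 0.02;0.32 0 0.001 0.153 0 0.008 0.02;0.32 0 0.001 0.153 0 0.008 0.02")

```text
t: 22.4
tool_pos: [0.6012, 0.2158, 0.1976]
orientation: [-179.9, 0.0, -143.9]
ft_force: [0.8, 0.1, 0.8]
gripper_width: 0.0597
```

Emit:
play_rows(series="0.45 0 0 0.002 0 0 0;0.55 0 0 0.002 0 0 0;0.6 0 0 0.002 0 0 0;0.6 0 0 0.002 0 0 0;0.6 0 0 0.002 0 0 0;0.6 0 0 0.002 0 0 0", squeeze=25)

```text
t: 23.15
tool_pos: [0.6012, 0.216, 0.1973]
orientation: [-179.9, 0.1, -143.9]
ft_force: [-2.0, 1.7, 5.1]
gripper_width: 0.0389
```

```bash
python3 -c "
from h import *
go(.6008,.2158,.034,126.1)
"
```

```text
shift [0.0014 0.0002 0.0009] turn [-0.0022  0.0022 -0.0003] | [0.6012 0.216  0.1973] [-1.7993e+02  7.0000e-02 -1.4391e+02] q [-21.6  38.   -3.5  98.9   3.2  43.2  99.3] F [-2.   1.7  5.1] w 0.0389 t 23.15
```

Emit:
play_rows(series="0.6 0 0 -0.05 0 0 0;0.6 0 0 -0.2 0 0 0;0.6 0 0 -0.35 0 0 0;0.6 0 0 -0.42 0 0 0;0.6 0 0 -0.42 0 0 0")

```text
t: 23.78
tool_pos: [0.6015, 0.2159, 0.3256]
orientation: [-179.9, 0.3, -143.9]
ft_force: [-0.4, 0.4, -2.6]
gripper_width: 0.0389
```

```bash
python3 -c "
from h import *
go(.489,.381,.158,81.1)
snap('side','s12',(250,130,350,250),6)
"
```

```text
shift [-0.021   0.6657  0.0138] turn [-6.0000e-04  1.0400e-02  1.4988e+00] | [0.6015 0.2159 0.3256] [-179.87    0.27 -143.93] q [-21.4  29.   -3.8  94.2   2.3  56.6 100.1] F [-0.4  0.4 -2.6] w 0.0389 t 23.77
```

View pics/s12.png

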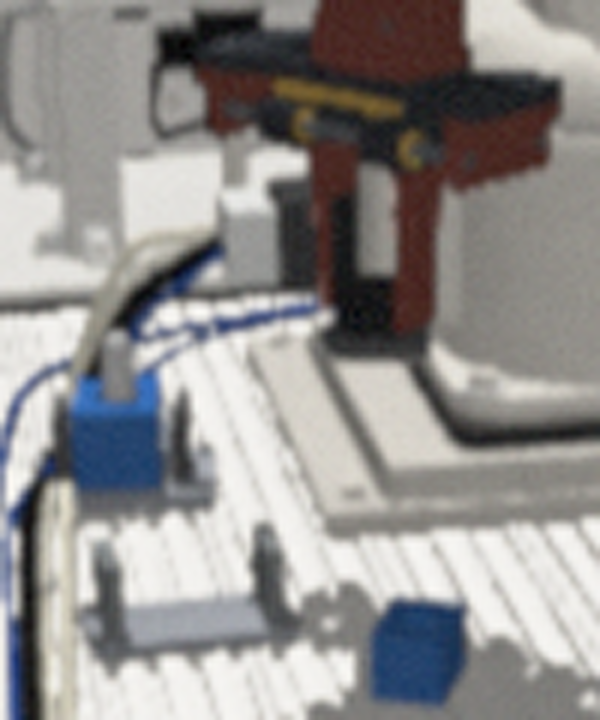

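Emit:
play_rows(series="0.6 0.06 0.1 0 0 0 0.2;0.6 0.14 0.25 0 0 0 0.5;0.6 0.12 0.4 0 0 0 0.75;0.6 0.05 0.53 0.005 0 0.005 1;0.6 -0.01 0.63 0.01 0 0.01 1;0.6 -0.021 0.665 0.014 0 0.01 1;0.6 -0.021 0.665 0.014 0 0.01 1")

```text
t: 24.7
tool_pos: [0.4881, 0.3804, 0.3178]
orientation: [-179.8, -0.2, -173.9]
ft_force: [0.0, -0.6, -1.9]
gripper_width: 0.039
```

Emit:
play_rows(series="0.6 0 0 0 0 0 0.3;0.6 0 0 0 0 0 0.5;0.6 0 0 0 0 0 0.5")

```text
t: 25.08
tool_pos: [0.4888, 0.3785, 0.3175]
orientation: [-179.7, -0.2, 171.0]
ft_force: [0.3, -0.4, -2.1]
gripper_width: 0.0387
```

```bash
python3 -c "
from h import *
go(.489,.381,.129,81.1)
snap('side','s13',(240,130,320,220),8)
"
```

```text
shift [0.0003 0.0087 0.0849] turn [-0.0114 -0.006  -0.0019] | [0.4888 0.3785 0.3175] [-179.66   -0.18  171.04] q [-45.   27.7   3.8  97.8  -2.1  54.9  40.6] F [ 0.3 -0.4 -2.1] w 0.0387 t 25.07
```

View pics/s13.png

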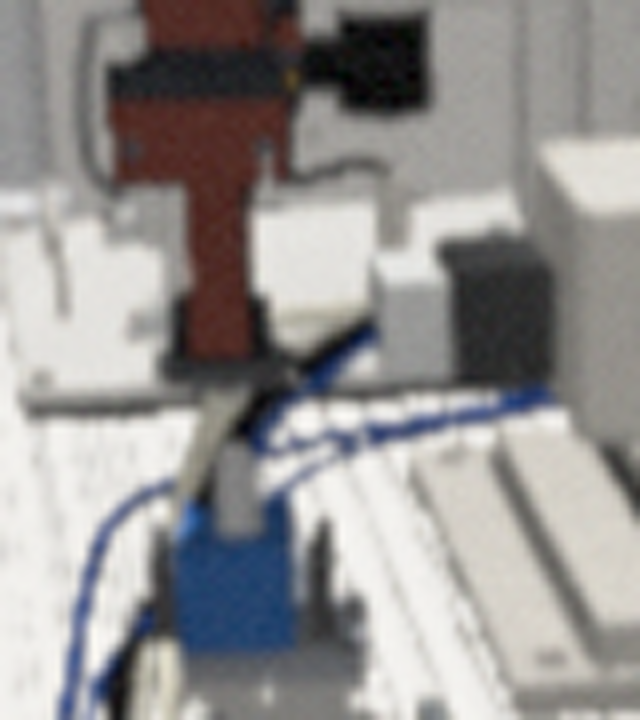

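Emit:
play_rows(series="0.6 0 0.009 0.02 -0.011 -0.006 0;0.6 0 0.009 0.05 -0.011 -0.006 0;0.6 0 0.009 0.08 -0.011 -0.006 0;0.6 0 0.009 0.1 -0.011 -0.006 0;0.6 0 0.009 0.12 -0.011 -0.006 0;0.6 0 0.009 0.13 -0.011 -0.006 0;0.6 0 0.009 0.13 -0.011 -0.006 0")

```text
t: 26.0
tool_pos: [0.4889, 0.3813, 0.2784]
orientation: [-180.0, -0.0, 171.2]
ft_force: [0.9, 0.9, -1.7]
gripper_width: 0.0386
```

```bash
python3 -c "
from h import *
go(.489,.381,.09,81.1)
print(r.get_obs()['wrist_torque'])
snap('side','s14',(240,130,320,220),8)
"
```

```text
shift [-0.0005 -0.0011  0.0846] turn [-0.0002 -0.0003  0.002 ] | [0.4889 0.3813 0.2784] [-1.7999e+02 -1.0000e-02  1.7116e+02] q [-44.9  30.4   3.5  99.5  -2.3  50.2  40.7] F [ 0.9  0.9 -1.7] w 0.0386 t 26.0
[ 0.01041007 -0.00036715  0.07058215]
```

View pics/s14.png

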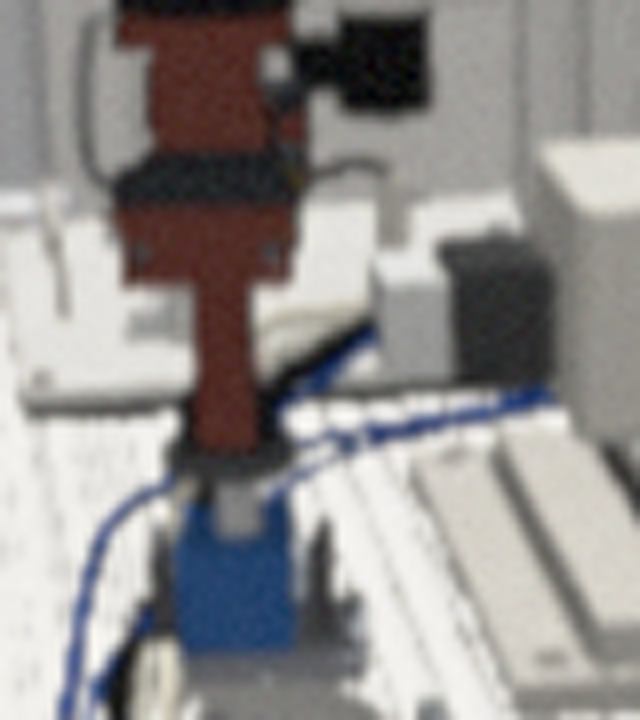

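Emit:
play_rows(series="0.6 0 0 0.02 0 0 0;0.6 0 0 0.04 0 0 0;0.6 0 0 0.06 0 0 0;0.6 0 0 0.07 0 0 0;0.6 0 0 0.077 0 0 0;0.6 0 0 0.077 0 0 0")

```text
t: 26.8
tool_pos: [0.489, 0.3814, 0.2554]
orientation: [180.0, -0.0, 171.2]
ft_force: [-0.5, 0.3, -1.6]
gripper_width: 0.0387
```

Emit:
play_rows(series="0.6 0 0 0.003 0 0 0;0.6 0 0 0.006 0 0 0;0.6 0 0 0.008 0 0 0;0.6 0 0 0.008 0 0 0")

```text
t: 27.3
tool_pos: [0.489, 0.3814, 0.2533]
orientation: [180.0, 0.0, 171.2]
ft_force: [-0.7, -0.7, 0.8]
gripper_width: 0.0392
```

Contact at the expected height (0.2533); press slightly to confirm.

Emit:
play_rows(series="0.6 0 0 0.002 0 0 0;0.6 0 0 0.003 0 0 0;0.6 0 0 0.003 0 0 0")

```text
t: 27.68
tool_pos: [0.489, 0.3813, 0.2533]
orientation: [180.0, 0.0, 171.2]
ft_force: [-2.9, -2.8, 7.1]
gripper_width: 0.0384
```

Emit:
play_rows(series="0.5 0 0 0 0 0 0;0.35 0 0 0 0 0 0;0.3 0 0 0 0 0 0;0.3 0 0 0 0 0 0")

```text
t: 28.18
tool_pos: [0.489, 0.3814, 0.2531]
orientation: [180.0, 0.0, 171.2]
ft_force: [-0.4, 0.3, -0.1]
gripper_width: 0.0613
```

Emit:
play_rows(series="0.3 0 0 -0.03 0 0 0;0.3 0 0 -0.12 0 0 0;0.3 0 0 -0.25 0 0 0;0.3 0 0 -0.35 0 0 0")

```text
t: 28.68
tool_pos: [0.4891, 0.3814, 0.3604]
orientation: [179.9, 0.1, 171.2]
ft_force: [-0.2, 0.8, 0.2]
gripper_width: 0.0617
```

Emit:
play_rows(series="0.3 0.1 -0.1 0 0 0 0;0.3 0.25 -0.2 0 0 0 0;0.3 0.4 -0.3 0 0 0 0;0.3 0.5 -0.4 0 0 0 0;0.3 0.5 -0.4 0 0 0 0;0.3 0.5 -0.4 0 0 0 0")

```text
t: 29.42
tool_pos: [0.323, 0.2864, 0.3609]
orientation: [179.8, 0.1, 171.1]
ft_force: [0.6, 1.2, 1.0]
gripper_width: 0.0615
```

```bash
python3 -c "
from h import *
go(.489,.381,.09,81.1)
snap('side','s15');snap('top','t15')
S=STUD+circ(6,90);F=[[(x,y,z+56) for x,y,z in s] for s in COL]
p=[.489,.381,np.radians(-9)]
wire(cv2.imread('pics/s15_raw.png'),'side',p,F+box(-23,23,-31,31,12,56),(250,170,300,220),14,'s15w')
wire(cv2.imread('pics/t15_raw.png'),'top',p,F+box(-23,23,-31,31,12,56),(125,240,190,300),11,'t15w')
"
```

```text
shift [-0.4972  0.3955  0.3623] turn [0.0067 0.0047 0.0017] | [0.323  0.2864 0.3609] [1.7980e+02 1.4000e-01 1.7115e+02] q [-49.7   7.4   1.8 120.1  -0.3  52.3  33.5] F [0.6 1.2 1. ] w 0.0615 t 29.43
```

View pics/s15w.png

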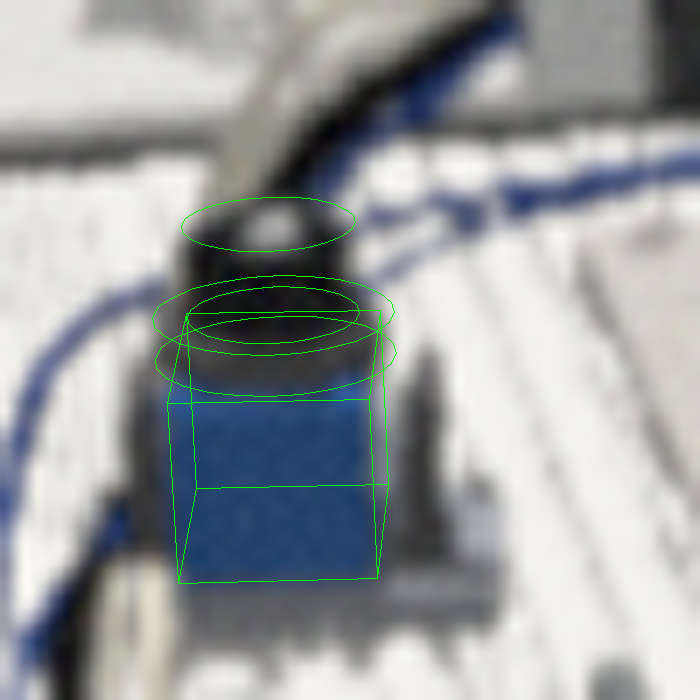

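View pics/t15w.png

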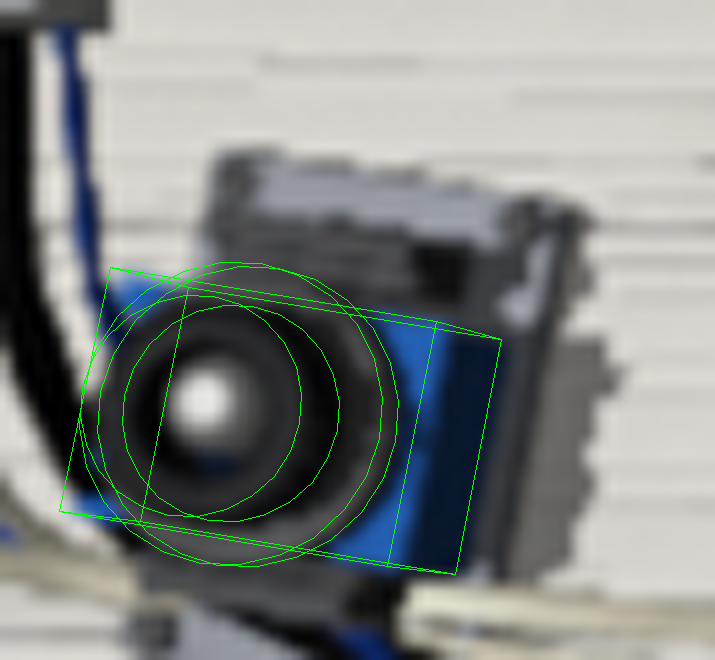

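View pics/t15.png

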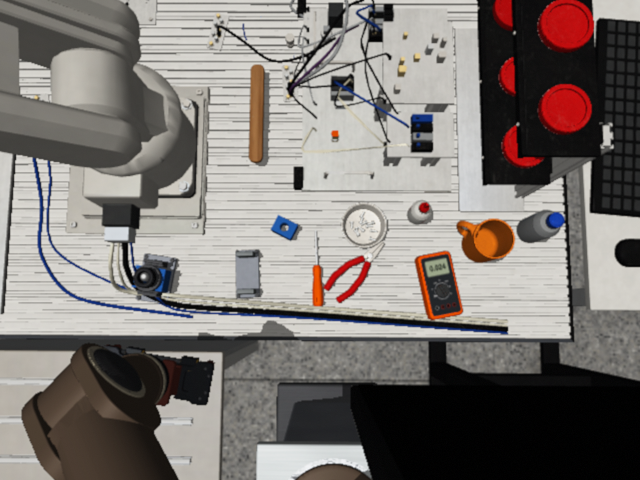

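Block and collar are seated, with block and collar outlines matching their expected poses. The bystanders have not moved and the arm is clear, so I am handing in.

```bash
python3 -c "
from h import *
print(r.close_job())"
```

```text
the job is handed in; nothing more can be done
None
```

The clamp is on its stud and the job is handed in at about 29.5 s, with the arm clear of everything.

- **Block:** I lifted the larger blue block, the one in the saddle, by its 46 mm sides. I set it on the bench between saddle and stud, took it again by its 62 mm sides and lowered it between the cheeks. It met the base plate at the expected height, with its underside 12 mm above the bench and about 7 N upward.
- **Collar:** I centred it with two grasps at right angles, then lowered it flange down over the stud. It met the block with its underside at the expected 56 mm, again with about 7 N. I released it only after contact.
- **Last checks:** The side and top pictures agree with the expected outlines of both parts to about 1 pixel (roughly 2 to 3 mm). The smaller blue look-alike, pliers, screwdriver, dish, bottle and mug look unmoved. The highest wrist force I read was about 8 N.
- **Small disagreement:** The top camera read the block about 1 to 2 mm off from the arm's own pose. That is within the stated calibration error, I allowed for it, and I read no side force of note while lowering onto the stud.

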